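# Unhook a spacer and seat it in the press nest

## Robot

A 7-joint arm with a two-finger parallel gripper is mounted at the origin on the work surface. World frame = base frame: x ahead of the robot, y to its left, z up, the work surface at z = 0. Lengths are in m, angles in rad, forces in N, time in s.
With the tool pointing down it reaches from about 0.4 to 0.85 m from the base axis. Payload 4.4 kg.
Tool frame: the origin (TCP) lies on the centre line of the jaws, within the pads' length; the fingertips stand manip.nose_length ahead of it and the grasp point (between the pads) lies 8 mm behind it (manip.nose_length is the distance from the TCP to the fingertips, in m); z points along the fingers, y is the line along which they close (so a half turn about z gives the same grasp; the last joint's range is limited). The gripper opens to 94 mm and grips with 3 to 60 N. Pads are 16 mm wide; open, the fingers measure 119 mm over their backs; the gripper's body (75 mm by 177 mm) begins 78 mm behind the grasp point.
Start: joints at [1.065, 0.628, 0.038, 1.517, -0.027, 0.996, -0.02], TCP at [0.277, -0.588, 0.216] pointing down, gripper open.
Joint ranges: [-3.06, 3.06], [-0.37, 2.12], [-1.25, 1.32], [0.18, 2.47], [-1.1, 4.24], [0.23, 1.98], [-2.94, 2.94]. Speed limits (rad/s): [2.57, 2.57, 3.14, 3.14, 3.14, 3.14, 3.14].

## Interface

Orientations are given as [roll, pitch, yaw] about the fixed x, y, z axes, in that order (R = Rz(yaw) Ry(pitch) Rx(roll)).
In Python, from rig import manip gives the robot as it stands.
- The arm moves only by the tool jog_arm, never from a script. Its argument "targets" is a list of rows, each an object with "fingers": the opening, from 0 (shut) to 1 (fully open); "linear": the shift along the tool's x, y, z in mm, a list of three; "dr": the turn, a rotation vector about the tool's x, y, z in rad, a list of three. In form: [{"fingers": fingers, "linear": [dx, dy, dz], "dr": [rx, ry, rz]}, ...]. A call has 1 to 8 rows; each row is the pose to reach, as a shift and turn from the pose commanded when the call began, along the tool's axes at that moment; what a row does not reach only later rows make up. A row lasts 1/10 s, in which the tool goes at most 50 mm and 8.59 degrees, less where a joint would pass 70% of its speed; a pose out of reach is approached as far as the arm can. A call with a gripper value outside its range is refused whole. The fingers move at their own pace and stop on an object; the grip force is fixed at half the most. Time passes only in rows, so rows that repeat a pose let the fingers close. It gives the time, the measured TCP pose, the force, the opening and the grip force at its end, in the units of the state.
- manip.read_state(): the state, without advancing time (a new reading comes with each control period).
- manip.capture(name): name is "scene" or "top" or "wrist"; returns the picture (400x640x3 uint8, blue, green, red); there is no depth.
- manip.camera_model(name): a dict with "fx", "fy", "cx", "cy" (pixels), "k1" (the pictures are not rectified: a ray, as slopes to the right and down, at radius r is drawn at 1 + k1 r^2 times it, then the intrinsics apply), "R" (3x3) and "t" (3): a world point X has camera coordinates R X + t; the wrist camera has in their place "T_tool_cam" (4x4, takes a point from camera to tool coordinates, whose origin is the TCP and whose axes are the flange's). Camera axes: x right, y down, z forward; pixel columns grow to the right and rows downward; lengths in m; the calibration is good to about 2 mm. A picture is of the moment at which its call begins: read the wrist's pose just before it. camera_model takes no time and is no camera call.
- manip.job_done(): hands the job in; it is judged then, once.
The state is a dict: "clock": time; "qpos": joint angles; "qvel": joint speeds; "effort": joint torques, N m; "tcp_pos": TCP position; "tool_rot": TCP orientation; "wrist_force": force on the tool from outside, world axes, zero at the start; "torque": the same for the moment, N m; "finger_gap": finger opening in m; "gripper_force": force on a finger pad.
Only numpy, scipy, OpenCV 4.12 (cv2) and the standard library are available. Lean on these libraries where they do the work, as an engineer would, in place of code of your own. Each camera call takes 0.05 s, during which the arm holds its last target. There are 200 camera calls.

## Task

Press the sprung keeper of the peg rack open and take the spacer ring off its peg. Lay the ring flat on the press nest's loading ledge, in front of the raised lip, let go of it, then push it along the ledge over the lip so that it drops flat into the pocket under the press nose. Leave the other things on the bench where they are.

Things in the scene. Friction and masses are not known exactly. Their poses are not given: they have to be found in the camera images.
- spacer: Steel ring to be moved: outer diameter 56 mm, hole 26 mm, 10 mm thick, about 0.15 kg. Origin: centre of its underside; z is the ring's axis, pointing off the rack's board at the start. It hangs on the peg, flat against the sloped board, its centre 5 to 6 mm down the slope from the peg's axis.
- rack: Fixed peg rack: plywood foot, white board 130 mm wide, one peg, a sprung keeper. Origin: on the bench straight below the peg's foot; x level, to the rack's back; z up. The board's face rises to the back at 28 degrees: up the slope is u = (cos28, 0, sin28), off the board n = (-sin28, 0, cos28), so it looks up and to the front. It runs from 60 mm below to 120 mm above the peg along u.
- peg_foot (a point): Foot of the steel peg on the board's face, 100 mm above the bench. The peg stands square to the board (along n), 14 mm thick, 32 mm long. The ring comes off along the peg; the opened keeper hangs over the ring, so reach it along the peg from the front (tool 28 degrees from vertical), not straight down.
- keeper_pin (a point): Middle of the keeper's level hinge pin (along the rack's y): 60 mm up the slope from the peg (u), 38 mm off the board (n), between two cheeks, 27 mm wide over all, 12 mm along u, 44 mm high off the board. Shut, the keeper's arm (10 mm wide, 8 mm thick, 65 mm long from the pin) lies parallel to the board across the peg's end and locks the ring on.
- keeper_tail (a point): Middle of the thumb pad (22 by 22 mm) on the keeper's tail; moves with the keeper. Shut, the tail rises behind the pin at 45 degrees to the board's plane, the pad's middle about 27 mm along u and 32 mm along n from the pin. Press it towards the board (about 30 mm) and the arm swings up. Open, the arm stands nearly square to the board, its end 103 mm off it.
- keeper (a joint): Keeper's angle: 0 shut, 1.5 rad fully open. Over-centre spring: it resists with about 5 N at the thumb pad at first, then less and less up to 0.65 rad. Let go before that it snaps shut; beyond it snaps open by itself and stays at 1.5.
- nest: Fixed aluminium press nest, 225 mm long, 120 mm wide. Origin: on the bench straight below the pocket's centre; x level, away from the loading side (the way to push), y left, z up. Flat loading ledge at x -130 to -39 mm, 50 mm above the bench, then the lip, then the pocket under the press nose.
- ledge (a point): Point on the loading ledge's top, 80 mm before the pocket's centre, in line with it, 50 mm above the bench: a good place for the ring's centre.
- lip (a point): Middle of the lip's crest, 53 mm above the bench (3 mm above the ledge). The lip is 61 mm wide; it ramps up from x = -39 mm (nest frame) and drops straight into the pocket at x = -30. Low cheeks (top 56 mm above the bench) flare out from the pocket's sides to x about -52 mm, some 90 mm apart there, and lead the ring in.
- pocket (a point): Centre of the pocket's floor, 45 mm above the bench. The pocket is 61 mm square; its other three walls rise to 56 mm above the bench.
- nose (a point): Centre of the lower end of the press nose, a fixed steel rod 18 mm thick over the pocket's centre, 98 mm above the bench, on an arm from a column 190 mm high behind the pocket. It keeps the ring from being lowered in from above; a tool that pushes the ring fully in must lean, its top back towards the loading side.
- screwdriver: Bystander: green-handled screwdriver, 190 mm, lying on the bench.
- socket: Bystander: steel deep socket, 26 mm across, 63 mm high, standing on the bench. Origin: centre of its underside.
- collar: Bystander: small steel collar, 38 mm across, 20 mm hole, 12 mm thick, flat on the bench; smaller than the spacer. Origin: centre of its underside.

How it is judged:
By the outcome, as a careful person would: the job done as asked, in the order asked, and still so for the second after the job is handed in, with the robot touching nothing.
It also fails if it takes over 70 s, if anything falls off the work surface, if the arm or the gripper's body presses on something with over 40 N, if the wrist force passes 120 N, or if a joint passes its speed limit or range.

## Working session

There is one attempt and no reset: what is moved stays moved. The work goes in short steps, Python scripts to look and compute and a tool call to move; the robot and the scene stay as the last step left them, time stands still between calls to the robot, and variables do not carry over. Pictures are saved under pics/ and viewed, at most 10 in all, crops included, and the job is handed in when it is done.

Besides the shell and the picture viewer there is one more tool, called after "Emit:" as name(argument=value, ...), one argument or row to a line, values as JSON. jog_arm: Moves the arm, as the interface text tells. Its arguments: {"type":"object","properties":{"targets":{"type":"array"}},"required":["targets"]}

```bash
ls; mkdir -p pics; python3 - <<'E'
from rig import manip
import cv2,numpy as np
print(manip.nose_length, manip.read_state())
for n in("scene","top"):
    cv2.imwrite(f"pics/{n}0.png",manip.capture(n)); print(n,manip.camera_model(n))
print(manip.camera_model("wrist"))
E
```

```text
pics
0.011 {'clock': 0.0, 'qpos': array([ 1.06514062,  0.62932248,  0.03845785,  1.5183163 , -0.02698094,
        0.99628937, -0.02000218]), 'qvel': array([ 2.92641327e-04, -7.15958454e-05, -2.00985490e-03, -1.85815813e-03,
        6.87400081e-04, -8.46617962e-04, -1.52876241e-03]), 'effort': array([-1.07363579e-03, -5.49730897e+01,  1.14303589e+00, -1.86636186e+01,
       -5.23660483e-02,  2.34986236e-02,  1.52393518e-04]), 'tcp_pos': array([ 0.27652632, -0.58756342,  0.21558626]), 'tool_rot': array([-3.13977616e+00,  4.69393993e-05,  4.39852250e-01]), 'wrist_force': array([ 0.01885848, -0.16319093, -0.7671833 ]), 'torque': array([-5.90799052e-03,  2.59372832e-06, -1.20884327e-02]), 'gripper_force': 0.0, 'finger_gap': 0.09420495952895393}
scene {'fx': 435.0183922108232, 'fy': 435.0183922108232, 'cx': 320.58336215367336, 'cy': 198.3416496014267, 'k1': -0.043856582194210486, 'R': array([[-0.63555139,  0.7720539 , -0.00268418],
       [ 0.65523144,  0.53753831, -0.53077709],
       [-0.40834568, -0.33909488, -0.84750721]]), 't': array([ 0.34405015, -0.26384312,  1.10468546])}
top {'fx': 500.03631974452736, 'fy': 500.03631974452736, 'cx': 312.43175124362944, 'cy': 203.06534332064783, 'k1': -0.058175894674816465, 'R': array([[-0.0193131 , -0.9997644 , -0.00990732],
       [-0.99886023,  0.01972635, -0.04346394],
       [ 0.04364913,  0.00905661, -0.99900587]]), 't': array([0.02681691, 0.50490788, 1.02814224])}
{'fx': 328.8961721030716, 'fy': 328.8961721030716, 'cx': 316.26767586460363, 'cy': 201.40298404572778, 'k1': -0.04075403621621826, 'T_tool_cam': array([[-6.63331995e-04, -9.59326494e-01, -2.82298137e-01,
         8.29063586e-02],
       [ 9.99999645e-01, -4.89567362e-04, -6.86071897e-04,
        -2.42180004e-03],
       [ 5.19962993e-04, -2.82298492e-01,  9.59326478e-01,
        -1.67501880e-01],
       [ 0.00000000e+00,  0.00000000e+00,  0.00000000e+00,
         1.00000000e+00]])}
```

View pics/scene0.png

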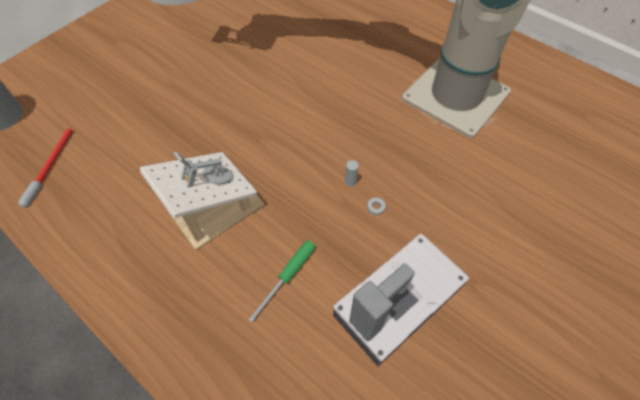

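View pics/top0.png

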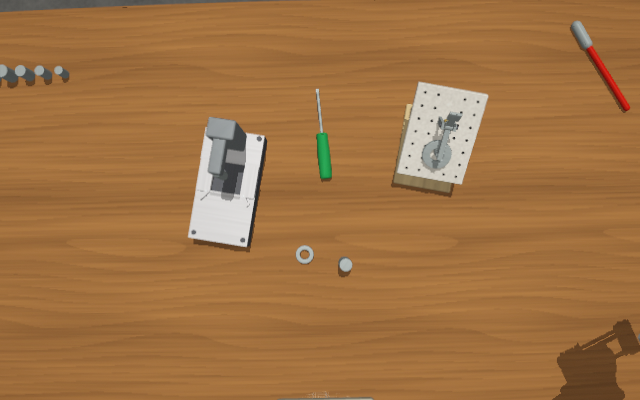

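The scene view shows the rack at about (200,185) and the nest at (400,300). In the top view the rack is at (440,135) with its ring at (436,155), the nest is at (228,185), and the bystanders lie between them. I'll enlarge the rack and nest.

```bash
cat > h.py <<'E'
import numpy as np, cv2
from rig import manip
from scipy.spatial.transform import Rotation as Ro
def ray(name,uv,pose=None):
    m=manip.camera_model(name)
    d=np.array([(uv[0]-m['cx'])/m['fx'],(uv[1]-m['cy'])/m['fy']]); s=d.copy()
    for _ in range(20): s=d/(1+m['k1']*(s@s))
    v=np.array([*s,1.])
    if name=='wrist':
        p,rpy=pose; Rt=Ro.from_euler('xyz',rpy).as_matrix(); T=m['T_tool_cam']
        return p+Rt@T[:3,3], Rt@T[:3,:3]@v
    R=np.array(m['R']); return -R.T@m['t'], R.T@v
def onz(name,uv,z,pose=None):
    o,v=ray(name,uv,pose); return o+v*(z-o[2])/v[2]
def tri(rs):
    A=0;b=0
    for o,v in rs:
        v=v/np.linalg.norm(v);P=np.eye(3)-np.outer(v,v);A=A+P;b=b+P@o
    return np.linalg.solve(A,b)
def proj(name,X,pose=None):
    m=manip.camera_model(name)
    if name=='wrist':
        p,rpy=pose; T=m['T_tool_cam']; c=T[:3,:3].T@(Ro.from_euler('xyz',rpy).as_matrix().T@(X-p)-T[:3,3])
    else: c=np.array(m['R'])@X+m['t']
    s=c[:2]/c[2]; s=s*(1+m['k1']*(s@s)); return np.array([m['fx']*s[0]+m['cx'],m['fy']*s[1]+m['cy']])
E
python3 - <<'E'
import cv2,numpy as np
t=cv2.imread('pics/top0.png');s=cv2.imread('pics/scene0.png')
def c(i,x,y): return cv2.resize(i[y:y+100,x:x+133],(400,300),interpolation=cv2.INTER_CUBIC)
def c2(i,x,y): return cv2.resize(i[y:y+135,x:x+180],(400,300),interpolation=cv2.INTER_CUBIC)
cv2.imwrite('pics/c1.png',np.vstack([np.hstack([c2(t,350,70),c2(t,140,115)]),np.hstack([c(s,135,147),c2(s,310,230)])]))
from h import *
for n,i in(('top',t),('scene',s)):
    h=cv2.cvtColor(i,cv2.COLOR_BGR2HSV)
    m=((h[...,1]<45)&(h[...,2]>165)).astype(np.uint8)
    for k in cv2.findContours(m,0,2)[0]:
        if cv2.contourArea(k)>800: print(n,cv2.contourArea(k),cv2.boundingRect(k),cv2.approxPolyDP(cv2.convexHull(k),4,True)[:,0].tolist())
E
```

```text
top 4213.5 (188, 127, 77, 120) [[263, 135], [246, 246], [189, 237], [205, 128]]
top 6237.0 (397, 82, 91, 102) [[419, 82], [487, 95], [461, 183], [397, 172]]
scene 4903.5 (334, 234, 135, 126) [[421, 234], [468, 278], [380, 359], [334, 305]]
scene 3227.0 (140, 152, 116, 66) [[255, 192], [174, 217], [140, 169], [175, 152], [222, 153]]
scene 1906.5 (403, 68, 107, 67) [[509, 89], [473, 134], [403, 97], [430, 68]]
scene 1022.0 (527, 0, 113, 59) [[527, 7], [544, 0], [587, 15], [639, 50], [639, 58]]
```

View pics/c1.png

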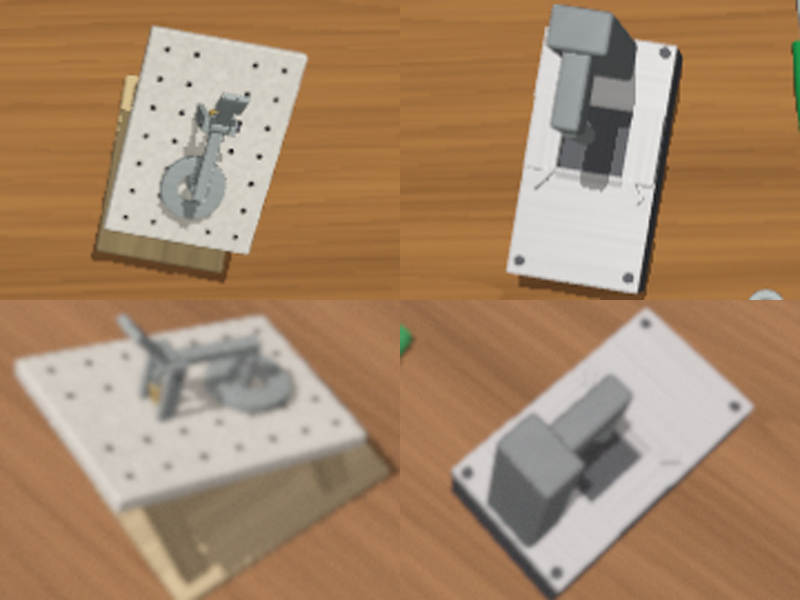

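The crops show the keeper shut over the peg with its pad up-slope, the ring around the peg, and the nest with its lip halfway along, the loading ledge facing the robot. Next I'll work out the poses.

```bash
cat > poses.py <<'E'
from h import *
E
python3 - <<'E'
from h import *
def fit(loc,pts):
    a=np.array(loc)[:,:2];b=np.array(pts)[:,:2];ac=a-a.mean(0);bc=b-b.mean(0)
    th=np.arctan2((ac[:,0]*bc[:,1]-ac[:,1]*bc[:,0]).sum(),(ac*bc).sum())
    c,s=np.cos(th),np.sin(th);R=np.array([[c,-s],[s,c]]);t=b.mean(0)-R@a.mean(0)
    print(np.round(t,4),round(th,4),'res mm',np.round((b-(a@R.T+t))*1e3,1).tolist()); return t,th
C,S=np.cos(np.radians(28)),np.sin(np.radians(28))
loc=lambda u,y:[u*C,y,.1+u*S]
L=[loc(.12,.065),loc(.12,-.065),loc(-.06,-.065),loc(-.06,.065)]
P={'top':[(419,82),(487,95),(461,183.5),(397,172)],'scene':[(174,213),(140,169),(222,153),(255,191)]}
for n,p in P.items():
    print('rack',n,end=' ')
    # scene order: decide left/right by fit residual
    for LL in ([L] if n=='top' else [L,[L[1],L[0],L[3],L[2]]]): fit(LL,[onz(n,q,l[2]) for q,l in zip(p,LL)])
N=[(-.13,.06,.05),(-.13,-.06,.05),(.095,-.06,.056)]
for n,p in {'top':[(189,238),(247,247),(264,134)],'scene':[(468,278),(421,234),(334,305)]}.items():
    for z in(.05,.056):
        print('nest',n,z,end=' '); LL=[(a,b,z if a>0 else .05) for a,b,_ in N]; fit(LL,[onz(n,q,l[2]) for q,l in zip(p,LL)])
m=manip.camera_model('scene');print(-np.array(m['R']).T@m['t'])
# ring, keeper arm
t=cv2.imread('pics/top0.png')
for nm,z,uv in(('socket top',.063,(345.5,265)),('collar',.012,(304.5,254.5)),('sd tip',.005,(318,90)),('sd end',.015,(326,178))): print(nm,onz('top',uv,z).round(3))
E
```

```text
rack top [ 0.599  -0.2233] -0.1963 res mm [[-0.6, -1.6], [-1.1, 2.5], [1.0, 0.6], [0.7, -1.5]]
rack scene [ 0.6018 -0.2216] -0.1878 res mm [[-2.1, -3.3], [1.0, 3.5], [0.4, 3.3], [0.8, -3.5]]
[ 0.6018 -0.2215] -0.1889 res mm [[22.3, 124.5], [-23.3, -124.1], [-24.0, -124.5], [25.1, 124.1]]
nest top 0.05 [0.558  0.1865] -0.1577 res mm [[-0.7, -0.6], [-1.9, 1.3], [2.6, -0.8]]
nest top 0.056 [0.5577 0.1861] -0.1613 res mm [[-0.7, -0.6], [-1.4, 1.2], [2.1, -0.7]]
nest scene 0.05 [0.5597 0.1869] -0.193 res mm [[0.8, -1.5], [1.8, 0.4], [-2.6, 1.1]]
nest scene 0.056 [0.5602 0.1877] -0.1867 res mm [[0.9, -1.5], [1.1, 0.6], [-2.0, 1.0]]
[0.84263339 0.2507937  0.7971105 ]
socket top [ 0.38  -0.046  0.063]
collar [0.399 0.035 0.012]
sd tip [0.745 0.001 0.005]
sd end [ 0.557 -0.012  0.015]
```

```bash
cat > poses.py <<'E'
from h import *
import sys
a=np.radians(28)
rack=dict(p=np.array([.600,-.2225]),yaw=-.19); nest=dict(p=np.array([.559,.187]),yaw=-.175)
def Rz(y): return Ro.from_euler('z',y).as_matrix()
def rk(u,y,n): return np.array([*rack['p'],.1])+Rz(rack['yaw'])@np.array([u*np.cos(a)-n*np.sin(a),y,u*np.sin(a)+n*np.cos(a)])
def ns(x,y,z): return np.array([*nest['p'],0])+Rz(nest['yaw'])@np.array([x,y,z])
def rot(yaw,lean): return Ro.from_euler('xyz',[np.pi,-lean,yaw])
def goto(p,R,back=0):
    """shift in tool axes to put the point `back` m behind.. (tip=0.011 ahead) at p"""
    s=manip.read_state(); R0=Ro.from_euler('xyz',s['tool_rot'])
    tcp=p-R.as_matrix()[:,2]*back
    print('tcp',tcp.round(4),'linear',(R0.inv().apply(tcp-s['tcp_pos'])*1e3).round(1),'dr',(R0.inv()*R).as_rotvec().round(4))
TIP=.011
E
python3 - <<'E'
from poses import *
goto(rk(.02,0,.20),rot(rack['yaw'],a),TIP)
E
```

```text
tcp [ 0.5201 -0.2071  0.2957] linear [ 382.4 -240.7  -79.6] dr [-0.1554  0.4729  0.6167]
```

Emit:
jog_arm(
  targets=[
    {"fingers": 1, "linear": [40, -25, -30], "dr": [-0.03, 0.1, 0.12]},
    {"fingers": 1, "linear": [382, -241, -80], "dr": [-0.155, 0.473, 0.617]},
    {"fingers": 1, "linear": [382, -241, -80], "dr": [-0.155, 0.473, 0.617]},
    {"fingers": 1, "linear": [382, -241, -80], "dr": [-0.155, 0.473, 0.617]},
    {"fingers": 1, "linear": [382, -241, -80], "dr": [-0.155, 0.473, 0.617]},
    {"fingers": 1, "linear": [382, -241, -80], "dr": [-0.155, 0.473, 0.617]},
    {"fingers": 1, "linear": [382, -241, -80], "dr": [-0.155, 0.473, 0.617]},
    {"fingers": 1, "linear": [382, -241, -80], "dr": [-0.155, 0.473, 0.617]},
  ],
)

```text
clock: 0.9
tcp_pos: [0.4861, -0.2587, 0.2885]
tool_rot: [3.141, -0.49, -0.192]
wrist_force: [0.0, 0.2, -0.8]
finger_gap: 0.0939
gripper_force: 0.0
```

```bash
python3 - <<'E'
from poses import *
s=manip.read_state();print(s['clock'],s['tcp_pos'],s['tool_rot'],s['qpos'].round(2))
goto(rk(.02,0,.20),rot(rack['yaw'],a),TIP)
E
```

```text
0.9 [ 0.48614342 -0.25865302  0.28849622] [ 3.14147179 -0.48975082 -0.19214713] [ 0.58  0.22 -0.05  2.14 -0.46  0.35 -0.83]
tcp [ 0.5201 -0.2071  0.2957] linear [ 24.1 -57.1   4.7] dr [ 0.0011 -0.0011 -0.0019]
```

Emit:
jog_arm(
  targets=[
    {"fingers": 0, "linear": [24, -57, 5], "dr": [0, 0, 0]},
    {"fingers": 0, "linear": [24, -57, 5], "dr": [0, 0, 0]},
    {"fingers": 0, "linear": [24, -57, 5], "dr": [0, 0, 0]},
    {"fingers": 0, "linear": [24, -57, 5], "dr": [0, 0, 0]},
    {"fingers": 0, "linear": [24, -57, 5], "dr": [0, 0, 0]},
  ],
)

```text
clock: 1.4
tcp_pos: [0.5189, -0.2105, 0.2948]
tool_rot: [3.141, -0.489, -0.193]
wrist_force: [-0.2, 0.2, 0.0]
finger_gap: 0.0573
gripper_force: 0.0
```

```bash
python3 - <<'E'
from poses import *
s=manip.read_state();print(s['tcp_pos'],s['tool_rot'],s['finger_gap'])
i=manip.capture('wrist'); cv2.imwrite('pics/w1.png',i)
pose=(s['tcp_pos'],s['tool_rot']); np.savez('w1.npz',p=pose[0],r=pose[1])
for n,X in (('pegfoot',rk(0,0,0)),('pegend',rk(0,0,.032)),('tail',rk(.087,0,.070)),('pin',rk(.06,0,.038)),('armend',rk(-.005,0,.042)),
 ('c1',rk(.12,.065,0)),('c2',rk(.12,-.065,0)),('c3',rk(-.06,-.065,0)),('c4',rk(-.06,.065,0))): print(n,proj('wrist',X,pose).round(1))
cv2.imwrite('pics/w1b.png',cv2.resize(i,(800,500)))
E
```

```text
[ 0.51893106 -0.21049132  0.29479188] [ 3.14054503 -0.48886067 -0.19332708] 0.05727501207358056
pegfoot [314.8 192.4]
pegend [314.8 199.9]
tail [314.2 120. ]
pin [314.5 145.5]
armend [314.8 207. ]
c1 [254.9  86.7]
c2 [373.7  86.2]
c3 [367.3 238.9]
c4 [262.8 239.3]
```

View pics/w1.png

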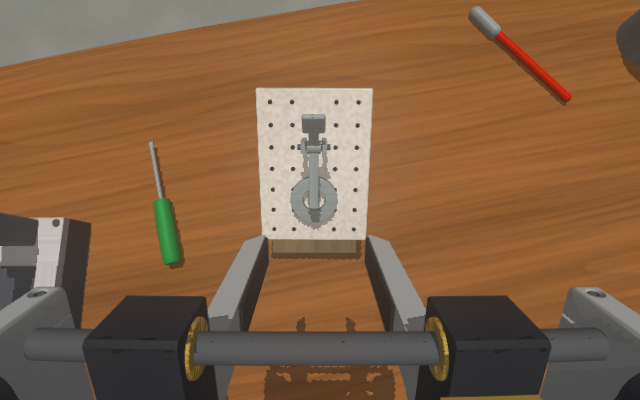

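The wrist view shows the board corners at (256,88), (372,88), (366,240) and (262,240), the pad at (314,122) and the ring at (314,202). All are within about 2 px of prediction, so the rack pose holds and I'll press.

```bash
python3 - <<'E'
from poses import *
goto(rk(.096,0,.10),rot(rack['yaw'],a),TIP)
E
```

```text
tcp [ 0.6321 -0.2287  0.2431] linear [76.8 -4.2 99.5] dr [ 0.0028 -0.0003 -0.0033]
```

Emit:
jog_arm(
  targets=[
    {"fingers": 0, "linear": [77, -4, 30], "dr": [0, 0, 0]},
    {"fingers": 0, "linear": [77, -4, 30], "dr": [0, 0, 0]},
    {"fingers": 0, "linear": [77, -4, 50], "dr": [0, 0, 0]},
    {"fingers": 0, "linear": [77, -4, 100], "dr": [0, 0, 0]},
    {"fingers": 0, "linear": [77, -4, 100], "dr": [0, 0, 0]},
    {"fingers": 0, "linear": [77, -4, 100], "dr": [0, 0, 0]},
    {"fingers": 0, "linear": [77, -4, 100], "dr": [0, 0, 0]},
    {"fingers": 0, "linear": [77, -4, 100], "dr": [0, 0, 0]},
  ],
)

```text
clock: 2.25
tcp_pos: [0.6339, -0.2275, 0.2459]
tool_rot: [3.14, -0.494, -0.191]
wrist_force: [0.6, -0.2, -0.0]
finger_gap: 0.0005
gripper_force: 0.0
```

Emit:
jog_arm(
  targets=[
    {"fingers": 0, "linear": [0, 0, 15], "dr": [0, 0, 0]},
    {"fingers": 0, "linear": [0, 0, 20], "dr": [0, 0, 0]},
    {"fingers": 0, "linear": [0, 0, 25], "dr": [0, 0, 0]},
    {"fingers": 0, "linear": [0, 0, 30], "dr": [0, 0, 0]},
    {"fingers": 0, "linear": [0, 0, 35], "dr": [0, 0, 0]},
    {"fingers": 0, "linear": [0, 0, 40], "dr": [0, 0, 0]},
  ],
)

```text
clock: 2.85
tcp_pos: [0.6563, -0.2311, 0.2114]
tool_rot: [3.139, -0.499, -0.189]
wrist_force: [1.1, 0.6, 5.5]
finger_gap: 0.0006
gripper_force: 2.2
```

Emit:
jog_arm(
  targets=[
    {"fingers": 0, "linear": [0, 0, 5], "dr": [0, 0, 0]},
    {"fingers": 0, "linear": [0, 0, 10], "dr": [0, 0, 0]},
    {"fingers": 0, "linear": [0, 0, 15], "dr": [0, 0, 0]},
    {"fingers": 0, "linear": [0, 0, 20], "dr": [0, 0, 0]},
    {"fingers": 0, "linear": [0, 0, 25], "dr": [0, 0, 0]},
    {"fingers": 0, "linear": [0, 0, 25], "dr": [0, 0, 0]},
  ],
)

```text
clock: 3.45
tcp_pos: [0.6638, -0.2318, 0.1848]
tool_rot: [3.141, -0.488, -0.189]
wrist_force: [-0.1, -0.1, 0.1]
finger_gap: 0.0005
gripper_force: 0.0
```

```bash
python3 - <<'E'
from poses import *
s=manip.read_state(); R=Ro.from_euler('xyz',s['tool_rot']).as_matrix(); tip=s['tcp_pos']+R[:,2]*TIP
d=Rz(rack['yaw']).T@(tip-np.array([*rack['p'],.1])); print('u,y,n',d@[np.cos(a),0,np.sin(a)],d[1],d@[-np.sin(a),0,np.cos(a)],s['wrist_force'])
t=manip.capture('top');sc=manip.capture('scene')
w=manip.capture('wrist')
f=lambda i,x,y:cv2.resize(i[y:y+120,x:x+133],(400,360),interpolation=cv2.INTER_CUBIC)
cv2.imwrite('pics/k.png',np.hstack([f(sc,135,117),f(w,250,130)]))
E
```

```text
u,y,n 0.09669400626243996 0.0028767256244358755 0.033620766109210165 [-0.05399008 -0.1207763   0.06884583]
```

View pics/k.png

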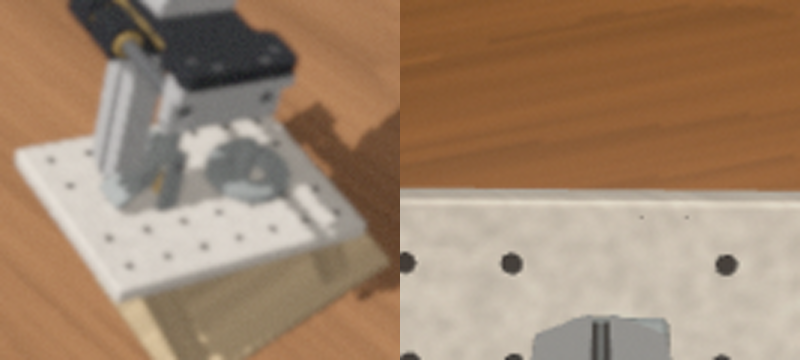

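The keeper has snapped open: it has left the ring and the force is zero. I'll retreat along the peg direction and then move over the ring.

Emit:
jog_arm(
  targets=[
    {"fingers": 0, "linear": [0, 0, -50], "dr": [0, 0, 0]},
    {"fingers": 0, "linear": [0, 0, -100], "dr": [0, 0, 0]},
    {"fingers": 0, "linear": [0, 0, -140], "dr": [0, 0, 0]},
    {"fingers": 0.8, "linear": [0, 0, -140], "dr": [0, 0, 0]},
    {"fingers": 0.8, "linear": [-50, 0, -140], "dr": [0, 0, 0]},
    {"fingers": 0.8, "linear": [-102, 0, -140], "dr": [0, 0, 0]},
    {"fingers": 0.8, "linear": [-102, 0, -140], "dr": [0, 0, 0]},
    {"fingers": 0.8, "linear": [-102, 0, -140], "dr": [0, 0, 0]},
  ],
)

```text
clock: 4.4
tcp_pos: [0.5094, -0.2027, 0.2605]
tool_rot: [3.142, -0.488, -0.192]
wrist_force: [0.4, -0.1, -0.4]
finger_gap: 0.037
gripper_force: 0.0
```

```bash
python3 - <<'E'
from poses import *
s=manip.read_state(); pose=(s['tcp_pos'],s['tool_rot']); i=manip.capture('wrist')
print(s['clock'],s['finger_gap'])
goto(rk(-.0055,0,.0025),rot(rack['yaw'],a),TIP)
for n,X in (('pegend',rk(0,0,.032)),('ringc',rk(-.0055,0,.01)),('ringL',rk(-.0055,.028,.01)),('ringR',rk(-.0055,-.028,.01)),('ringB',rk(-.0335,0,.01)),('armend',rk(.055,0,.103))): print(n,proj('wrist',X,pose).round(1))
cv2.imwrite('pics/w2.png',i[100:400,120:520])
E
```

```text
4.4 0.037024761996830656
tcp [ 0.589  -0.2204  0.1093] linear [ -2.    1.8 171.8] dr [ 0.0015 -0.0023 -0.0003]
pegend [320.7 182.1]
ringc [320.5 182.4]
ringL [294.3 182.5]
ringR [346.6 182.4]
ringB [320.4 207.4]
armend [322.2 132. ]
```

View pics/w2.png

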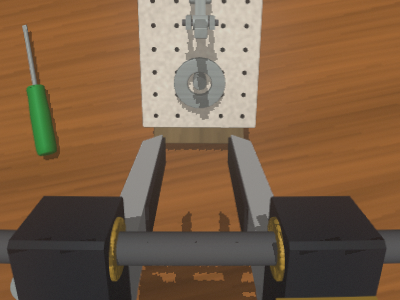

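The keeper is standing open. The ring's centre is at about (319,183) in the full image, within 1 px of prediction. I'll descend.

Emit:
jog_arm(
  targets=[
    {"fingers": 0.8, "linear": [-2, 1, 40], "dr": [0, 0, 0]},
    {"fingers": 0.8, "linear": [-2, 1, 80], "dr": [0, 0, 0]},
    {"fingers": 0.8, "linear": [-2, 1, 100], "dr": [0, 0, 0]},
    {"fingers": 0.8, "linear": [-2, 1, 110], "dr": [0, 0, 0]},
    {"fingers": 0.8, "linear": [-2, 1, 110], "dr": [0, 0, 0]},
    {"fingers": 0.8, "linear": [-2, 1, 110], "dr": [0, 0, 0]},
  ],
)

```text
clock: 5.05
tcp_pos: [0.5684, -0.2192, 0.1846]
tool_rot: [-3.134, -0.453, -0.19]
wrist_force: [-0.2, -0.5, 0.3]
finger_gap: 0.0752
gripper_force: 0.0
```

Emit:
jog_arm(
  targets=[
    {"fingers": 0.8, "linear": [0, 0, 20], "dr": [0, 0, 0]},
    {"fingers": 0.8, "linear": [0, 0, 35], "dr": [0, 0, 0]},
    {"fingers": 0.8, "linear": [0, 0, 45], "dr": [0, 0, 0]},
    {"fingers": 0.8, "linear": [0, 0, 54], "dr": [0, 0, 0]},
    {"fingers": 0.8, "linear": [0, 0, 58], "dr": [0, 0, 0]},
    {"fingers": 0.8, "linear": [0, 0, 60], "dr": [0, 0, 0]},
    {"fingers": 0.8, "linear": [0, 0, 60], "dr": [0, 0, 0]},
  ],
)

```text
clock: 5.75
tcp_pos: [0.6011, -0.2282, 0.1436]
tool_rot: [-3.127, -0.423, -0.189]
wrist_force: [-0.6, -0.1, 0.3]
finger_gap: 0.0748
gripper_force: 0.0
```

```bash
python3 - <<'E'
from poses import *
print(manip.read_state()['wrist_force'])
goto(rk(-.0055,0,.0025),rot(rack['yaw'],a),TIP)
E
```

```text
[-0.61631078 -0.06120206  0.25674584]
tcp [ 0.589  -0.2204  0.1093] linear [-26.2  -5.1  25.8] dr [-0.0146  0.0658  0.0001]
```

```bash
python3 - <<'E'
from poses import *
print(manip.read_state()['qpos'].round(3))
E
```

```text
[ 0.224  0.584  0.212  2.041 -1.099  0.233 -0.335]
```

Emit:
jog_arm(
  targets=[
    {"fingers": 0.8, "linear": [0, 0, -40], "dr": [0, 0, 0]},
    {"fingers": 0.8, "linear": [0, 0, -90], "dr": [0, 0, 0]},
    {"fingers": 0.8, "linear": [-50, 0, -130], "dr": [0, 0, 0]},
    {"fingers": 0.8, "linear": [-60, 0, -150], "dr": [0, 0, 0]},
    {"fingers": 0.8, "linear": [-60, 0, -150], "dr": [0, 0, 0]},
  ],
)

```text
clock: 6.25
tcp_pos: [0.4835, -0.2082, 0.2577]
tool_rot: [-3.125, -0.425, -0.193]
wrist_force: [0.3, -0.2, 0.2]
finger_gap: 0.0753
gripper_force: 0.0
```

```bash
cat > fk.py <<'E'
from h import *
import itertools
from scipy.optimize import least_squares
def fk(q,sg,p):
    ph,h,L1,a1,L2,a2,L3,a3,ps,pe=p
    q=np.array(q)*sg
    R=Ro.from_euler('z',ph+q[0]); x=np.array([0,0,h])
    ax='zyzyzyz'
    R=R*Ro.from_euler('y',q[1])*Ro.from_euler('z',q[2]); x=x+R.apply([a1,0,L1])
    R=R*Ro.from_euler('y',q[3]); x=x+R.apply([a2,0,0]); R=R*Ro.from_euler('z',q[4]); x=x+R.apply([0,0,L2])
    R=R*Ro.from_euler('y',q[5]); x=x+R.apply([a3,0,0]); R=R*Ro.from_euler('z',q[6]+ps); x=x+R.apply([0,0,L3])
    return x,R
E
python3 - <<'E'
from fk import *
s=manip.read_state()
D=[([1.06514062,.62932248,.03845785,1.5183163,-.02698094,.99628937,-.02000218],[.27652632,-.58756342,.21558626],[-3.13977616,4.69e-5,.43985225]),
([.58,.22,-.05,2.14,-.46,.35,-.83],[.48614342,-.25865302,.28849622],[3.14147179,-.48975082,-.19214713]),
([.224,.584,.212,2.041,-1.099,.233,-.335],[.6011,-.2282,.1436],[-3.127,-.423,-.189]),
(s['qpos'],s['tcp_pos'],s['tool_rot'])]
print(s['qpos'].round(3),s['tcp_pos'],s['tool_rot'])
best=[]
for sg in itertools.product([1,-1],repeat=4):
  sg=np.array([sg[0],1,sg[1],1,sg[2],1,sg[3]])
  for ph in(0,1.57,3.14,-1.57):
   for ps in(0,1.57,3.14,-1.57):
    def f(p):
        r=[]
        for q,x,e in D:
            X,R=fk(q,sg,p); r+=list((X-x)*5)+list((R.inv()*Ro.from_euler('xyz',e)).as_rotvec())
        return r+list(1e-3*np.array(p))
    o=least_squares(f,[ph,.3,.4,0,.4,0,.2,0,ps,0],max_nfev=40); best.append((o.cost,sg,o.x))
best.sort(key=lambda b:b[0])
for b in best[:4]: print(b[0],b[1],b[2].round(3))
np.savez('fk.npz',sg=best[0][1],p=best[0][2])
for q,x,e in D:
    X,R=fk(q,best[0][1],best[0][2]);print(((X-x)*1e3).round(1),(R.inv()*Ro.from_euler('xyz',e)).as_rotvec().round(3))
E
```

```text
[-0.02   0.272  0.571  2.202 -0.791  0.412 -0.568] [ 0.48345893 -0.2081774   0.25771282] [-3.12493355 -0.42518218 -0.192511  ]
0.0008785390091413817 [-1  1 -1  1 -1  1 -1] [-0.042  0.282  0.547  0.019  0.357 -0.023  0.322  0.     1.531  0.   ]
0.0008785390091414049 [-1  1 -1  1 -1  1 -1] [-0.042  0.282  0.547  0.019  0.357 -0.023  0.322  0.     1.531  0.   ]
0.0008785390091414056 [-1  1 -1  1 -1  1 -1] [-0.042  0.282  0.547  0.019  0.357 -0.023  0.322  0.     1.531  0.   ]
0.0008785390091414122 [-1  1 -1  1 -1  1 -1] [-0.042  0.282  0.547  0.019  0.357 -0.023  0.322  0.     1.531  0.   ]
[0.6 0.7 0.7] [-0.    -0.    -0.003]
[1.7 1.9 2.6] [ 0.015 -0.002  0.001]
[-0.4 -1.9 -3.8] [ 0.018 -0.001  0.002]
[-1.2  1.   0.5] [ 0.017 -0.     0.001]
```

```bash
cat > ik.py <<'E'
from fk import *
from poses import *
F=np.load('fk.npz'); SG,P=F['sg'],F['p']
lo=np.array([-3.06,-.37,-1.25,.18,-1.1,.23,-2.94]);hi=np.array([3.06,2.12,1.32,2.47,4.24,1.98,2.94])
def ik(p,R,n=25,seed=0):
    rng=np.random.default_rng(seed); S=[]
    for _ in range(n):
        def f(q):
            X,r=fk(q,SG,P); return np.r_[(X-p)*10,(r.inv()*R).as_rotvec()*3,1e-2*(q-(lo+hi)/2)/(hi-lo)]
        o=least_squares(f,rng.uniform(lo,hi),bounds=(lo,hi),max_nfev=60)
        X,r=fk(o.x,SG,P)
        e=np.linalg.norm(X-p)*1e3; w=np.linalg.norm((r.inv()*R).as_rotvec())
        if e<4 and w<.03: S.append(o.x)
    S.sort(key=lambda q:-np.min(np.minimum(q-lo,hi-q)))
    out=[]
    for q in S:
        if all(np.abs(q-k).max()>.25 for k in out): out.append(q)
    return out[:3]
def tcp(p,R): return p-R.as_matrix()[:,2]*TIP
E
python3 - <<'E'
from ik import *
for dy in(0,np.pi):
  for lean in(28,22):
    R=rot(rack['yaw']+dy,np.radians(lean) if dy==0 else -np.radians(lean))
    for nm,n in(('grasp',.0025),('up',.12)):
        print('rack',round(dy),lean,nm,[q.round(2).tolist() for q in ik(tcp(rk(-.0055,0,n),R),R)])
for dy in(0,np.pi):
    R=rot(nest['yaw']+dy,0); print('lay',[q.round(2).tolist() for q in ik(tcp(ns(-.08,0,.0515),R),R)])
    for x in(-.125,-.036):
        R=rot(nest['yaw']+dy,a if dy==0 else -a); print('push',x,[q.round(2).tolist() for q in ik(tcp(ns(x,0,.055),R),R)])
E
```

```text
rack 0 28 grasp [[0.71, 0.67, -0.51, 2.16, 2.09, 0.23, 2.84], [0.22, 0.62, 0.21, 2.16, 4.24, 0.25, 0.61], [1.08, 1.0, -1.25, 2.14, 1.74, 0.83, -2.94]]
rack 0 28 up [[1.1, 0.55, -1.04, 2.2, 1.37, 0.43, -2.73], [0.92, 0.45, -0.72, 2.2, 1.16, 0.23, -2.54], [0.23, 0.37, 0.22, 2.2, -1.1, 0.23, -0.3]]
rack 0 22 grasp [[0.85, 0.74, -0.78, 2.07, 1.42, 0.43, -2.75], [0.21, 0.62, 0.21, 2.05, -1.1, 0.23, -0.34]]
rack 0 22 up [[1.03, 0.54, -0.96, 2.11, 0.99, 0.49, -2.37], [0.13, 0.4, 0.34, 2.11, -0.71, 0.36, -0.7], [0.82, 0.44, -0.61, 2.11, 0.61, 0.33, -2.0]]
rack 3 28 grasp [[0.96, 0.82, -0.96, 2.16, 1.82, 0.55, 0.04], [0.25, 0.62, 0.17, 2.16, 4.19, 0.23, -2.48]]
rack 3 28 up [[1.11, 0.56, -1.05, 2.2, 1.37, 0.44, 0.41], [0.23, 0.37, 0.22, 2.2, -1.1, 0.23, 2.84]]
rack 3 22 grasp [[0.92, 0.8, -0.91, 2.07, 1.47, 0.54, 0.37], [0.21, 0.62, 0.21, 2.05, -1.1, 0.23, 2.8]]
rack 3 22 up [[1.01, 0.53, -0.93, 2.11, 0.96, 0.47, 0.8], [0.76, 0.42, -0.53, 2.11, 0.5, 0.31, 1.25], [0.31, 0.39, 0.1, 2.11, -0.44, 0.3, 2.18]]
lay [[-0.8, 0.73, 0.56, 2.05, -0.74, 0.56, -1.45], [-0.2, 0.69, -0.37, 2.05, 0.52, 0.48, -2.69], [-0.63, 0.68, 0.29, 2.05, -0.41, 0.46, -1.77]]
push -0.125 []
push -0.036 [[-0.04, 0.85, -0.86, 2.32, 1.84, 0.95, 2.21], [-0.2, 0.75, -0.58, 2.32, 1.91, 0.73, 2.12], [-1.08, 0.81, 0.78, 2.32, 3.91, 0.32, 0.01]]
lay [[0.02, 0.78, -0.73, 2.05, 0.89, 0.65, 0.08], [-0.8, 0.73, 0.56, 2.05, -0.73, 0.56, 1.68], [-0.25, 0.68, -0.29, 2.05, 0.42, 0.46, 0.55]]
push -0.125 []
push -0.036 [[-0.14, 0.77, -0.66, 2.32, 1.88, 0.8, -0.99], [-1.2, 0.92, 1.01, 2.32, 4.22, 0.49, 2.83], [-0.95, 0.74, 0.55, 2.33, 3.34, 0.23, -2.54]]
```

```bash
cat > sim.py <<'E'
from ik import *
def jac(q):
    X,R=fk(q,SG,P);J=np.zeros((6,7))
    for i in range(7):
        d=q.copy();d[i]+=1e-5;Y,S=fk(d,SG,P);J[:3,i]=(Y-X)/1e-5;J[3:,i]=(S*R.inv()).as_rotvec()/1e-5
    return J,X,R
def run(q,p,R,steps=60):
    """pseudo-inverse follow of straight/slerp path with clamping"""
    X0,R0=fk(q,SG,P); rv=(R0.inv()*R).as_rotvec(); q=q.copy()
    for k in range(1,steps+1):
        pt=X0+(p-X0)*k/steps;Rt=R0*Ro.from_rotvec(rv*k/steps)
        free=np.ones(7,bool)
        for _ in range(6):
            J,X,Rr=jac(q);e=np.r_[pt-X,(Rt*Rr.inv()).as_rotvec()]; Jf=J*free
            W=np.diag([1,1,1,.3,.3,.3]);A=W@Jf
            dq=A.T@np.linalg.solve(A@A.T+1e-5*np.eye(6),W@e); n=np.clip(q+dq,lo,hi); free&=~(np.abs(n-q-dq)>1e-9); q=n
    X,Rr=fk(q,SG,P);return q,np.linalg.norm(X-p)*1e3,np.linalg.norm((Rr.inv()*R).as_rotvec())
E
python3 - <<'E'
from sim import *
# check against history
q=np.array([1.06514062,.62932248,.03845785,1.5183163,-.02698094,.99628937,-.02000218])
print('hist',run(q,np.array([.48614,-.25865,.2885]),Ro.from_euler('xyz',[3.1415,-.4898,-.192]))[0].round(2))
q=np.array([.224,.584,.212,2.041,-1.099,.233,-.335])
print('hist2',run(q,np.array([.48346,-.20818,.25771]),Ro.from_euler('xyz',[-3.125,-.425,-.1925]))[0].round(2))
q0=manip.read_state()['qpos']
for zh in (.2,.3):
 for roll in(0,.4,-.4):
  for s in(1,-1):
    q=q0;log=[]
    base=np.array([.52,-.207,zh])
    Rg=rot(rack['yaw']+np.pi,-a)
    W=[(base,rot(rack['yaw'],0)*Ro.from_rotvec([roll,0,0])),(base,rot(rack['yaw']+s*np.pi/2,0)*Ro.from_rotvec([0,s*roll*1,0])),(base,rot(rack['yaw']+np.pi,0)*Ro.from_rotvec([-roll,0,0])),
       (tcp(rk(-.0055,0,.15),Rg),Rg),(tcp(rk(-.0055,0,.0025),Rg),Rg)]
    for p,R in W:
        q,e,w=run(q,p,R,30);log.append((round(e,1),round(w,2)))
    print(zh,roll,s,log,q.round(2))
E
```

```text
hist [ 0.61  0.23 -0.06  2.14 -0.5   0.36 -0.78]
hist2 [ 0.05  0.27  0.5   2.2  -0.78  0.42 -0.57]
0.2 0 1 [(np.float64(0.0), np.float64(0.0)), (np.float64(0.0), np.float64(0.0)), (np.float64(0.0), np.float64(0.0)), (np.float64(0.0), np.float64(0.0)), (np.float64(0.0), np.float64(0.0))] [ 0.83  0.72 -0.71  2.16  1.91  0.36 -0.09]
0.2 0 -1 [(np.float64(0.0), np.float64(0.0)), (np.float64(0.0), np.float64(0.0)), (np.float64(75.0), np.float64(0.37)), (np.float64(77.0), np.float64(0.33)), (np.float64(47.8), np.float64(0.35))] [ 0.82  0.68 -0.34  2.06 -1.1   0.23 -2.94]
0.2 0.4 1 [(np.float64(0.0), np.float64(0.0)), (np.float64(0.0), np.float64(0.0)), (np.float64(0.0), np.float64(0.0)), (np.float64(0.0), np.float64(0.0)), (np.float64(17.2), np.float64(0.12))] [ 0.4   0.61  0.04  2.05 -1.1   0.23  2.94]
0.2 0.4 -1 [(np.float64(0.0), np.float64(0.0)), (np.float64(0.0), np.float64(0.0)), (np.float64(67.0), np.float64(0.27)), (np.float64(77.0), np.float64(0.33)), (np.float64(47.8), np.float64(0.35))] [ 0.82  0.68 -0.34  2.06 -1.1   0.23 -2.94]
0.2 -0.4 1 [(np.float64(0.0), np.float64(0.0)), (
[... 1164 characters left out ...]
4(0.0), np.float64(0.0)), (np.float64(0.0), np.float64(0.0)), (np.float64(77.0), np.float64(0.37)), (np.float64(77.0), np.float64(0.33)), (np.float64(47.8), np.float64(0.35))] [ 0.82  0.68 -0.34  2.06 -1.1   0.23 -2.94]
0.3 -0.4 1 [(np.float64(0.0), np.float64(0.0)), (np.float64(0.0), np.float64(0.0)), (np.float64(0.0), np.float64(0.0)), (np.float64(0.0), np.float64(0.0)), (np.float64(17.2), np.float64(0.12))] [ 0.4   0.61  0.04  2.05 -1.1   0.23  2.94]
0.3 -0.4 -1 [(np.float64(0.0), np.float64(0.0)), (np.float64(0.0), np.float64(0.0)), (np.float64(94.3), np.float64(0.51)), (np.float64(77.0), np.float64(0.33)), (np.float64(47.8), np.float64(0.35))] [ 0.82  0.68 -0.34  2.06 -1.1   0.23 -2.94]
```

```bash
python3 - <<'E'
from sim import *
q0=manip.read_state()['qpos']; Rg=rot(rack['yaw']+np.pi,-a)
res=[]
for bx in(.45,.5):
 for by in(-.3,-.2,-.1):
  for zh in(.22,.27):
   for roll in(0,-.3,-.5):
    b=np.array([bx,by,zh]);q=q0;E=0;qs=[]
    for p,R in [(b,rot(rack['yaw'],0)*Ro.from_rotvec([roll,0,0])),(b,rot(rack['yaw']+np.pi/2,0)*Ro.from_rotvec([0,roll,0])),(b,rot(rack['yaw']+np.pi,0)*Ro.from_rotvec([-roll,0,0])),(tcp(rk(-.0055,0,.15),Rg),Rg),(tcp(rk(-.0055,0,.0025),Rg),Rg)]:
        q,e,w=run(q,p,R,20);E=max(E,e+100*w);qs.append(q)
    if E<3: res.append((min((np.minimum(x-lo,hi-x)).min() for x in qs),b,roll,q.round(2)))
res.sort(key=lambda r:-r[0])
for r in res[:6]:print(r)
E
```

```text
(np.float64(0.0), array([ 0.45, -0.3 ,  0.22]), -0.3, array([ 0.83,  0.72, -0.71,  2.16,  1.91,  0.36, -0.09]))
(np.float64(0.0), array([ 0.45, -0.3 ,  0.22]), -0.5, array([ 0.83,  0.72, -0.71,  2.16,  1.91,  0.36, -0.09]))
(np.float64(0.0), array([ 0.45, -0.3 ,  0.27]), -0.5, array([ 0.83,  0.72, -0.71,  2.16,  1.91,  0.36, -0.09]))
(np.float64(0.0), array([ 0.45, -0.2 ,  0.22]), -0.3, array([ 0.83,  0.72, -0.71,  2.16,  1.91,  0.36, -0.09]))
(np.float64(0.0), array([ 0.45, -0.2 ,  0.22]), -0.5, array([ 0.83,  0.72, -0.71,  2.16,  1.91,  0.36, -0.09]))
(np.float64(0.0), array([ 0.45, -0.2 ,  0.27]), -0.5, array([ 0.83,  0.72, -0.71,  2.16,  1.91,  0.36, -0.09]))
```

```bash
cat >> sim.py <<'E'
b=np.array([.45,-.25,.22]);roll=-.5;Rg=rot(rack['yaw']+np.pi,-a)
WP=[(b,rot(rack['yaw'],0)*Ro.from_rotvec([roll,0,0])),(b,rot(rack['yaw']+np.pi/2,0)*Ro.from_rotvec([0,roll,0])),(b,rot(rack['yaw']+np.pi,0)*Ro.from_rotvec([-roll,0,0])),(tcp(rk(-.0055,0,.15),Rg),Rg),(tcp(rk(-.0055,0,.0025),Rg),Rg)]
def plan(k):
    q=manip.read_state()['qpos'];print('q',q.round(2));goto(*WP[k])
    for p,R in WP[k:]: q,e,w=run(q,p,R,25);print(q.round(2),round(e,1),round(w,3))
E
python3 -c "
from sim import *;plan(0)"
```

```text
q [-0.02  0.27  0.57  2.2  -0.79  0.41 -0.57]
tcp [ 0.45 -0.25  0.22] linear [-38.2  47.8  23.3] dr [-0.5082 -0.4168 -0.1053]
[-0.54  0.69  1.14  2.04 -0.24  0.62 -1.14] 0.0 0.0
[-0.32  0.52  0.7   2.04  0.29  0.63 -0.12] 0.0 0.0
[-0.02  0.45  0.25  2.04  0.61  0.73  1.12] 0.0 0.0
[ 0.95  0.38 -0.73  2.2   0.82  0.23  0.94] 0.0 0.0
[ 0.83  0.72 -0.71  2.16  1.91  0.36 -0.09] 0.0 0.0
```

Emit:
jog_arm(
  targets=[
    {"fingers": 0.8, "linear": [-38, 48, 23], "dr": [-0.508, -0.417, -0.105]},
    {"fingers": 0.8, "linear": [-38, 48, 23], "dr": [-0.508, -0.417, -0.105]},
    {"fingers": 0.8, "linear": [-38, 48, 23], "dr": [-0.508, -0.417, -0.105]},
    {"fingers": 0.8, "linear": [-38, 48, 23], "dr": [-0.508, -0.417, -0.105]},
    {"fingers": 0.8, "linear": [-38, 48, 23], "dr": [-0.508, -0.417, -0.105]},
    {"fingers": 0.8, "linear": [-38, 48, 23], "dr": [-0.508, -0.417, -0.105]},
  ],
)

```text
clock: 6.85
tcp_pos: [0.4564, -0.2482, 0.2167]
tool_rot: [2.636, 0.006, -0.18]
wrist_force: [0.3, 0.1, 0.4]
finger_gap: 0.0748
gripper_force: 0.0
```

```bash
python3 -c "
from sim import *;plan(1)"
```

```text
q [-0.58  0.76  1.14  2.01 -0.29  0.66 -1.15]
tcp [ 0.45 -0.25  0.22] linear [-5.9  4.2 -1.4] dr [ 0.0045  0.0048 -1.5591]
[-0.33  0.53  0.72  2.04  0.27  0.63 -0.09] 0.0 0.0
[-0.03  0.45  0.27  2.04  0.6   0.73  1.13] 0.0 0.0
[ 0.95  0.38 -0.73  2.2   0.82  0.23  0.94] 0.0 0.0
[ 0.83  0.72 -0.71  2.16  1.91  0.36 -0.09] 0.0 0.0
```

Emit:
jog_arm(
  targets=[
    {"fingers": 0.8, "linear": [-6, 4, -1], "dr": [0, 0, -0.15]},
    {"fingers": 0.8, "linear": [-6, 4, -1], "dr": [0, 0, -0.3]},
    {"fingers": 0.8, "linear": [-6, 4, -1], "dr": [0, 0, -0.45]},
    {"fingers": 0.8, "linear": [-6, 4, -1], "dr": [0, 0, -0.6]},
    {"fingers": 0.8, "linear": [-6, 4, -1], "dr": [0, 0, -0.75]},
    {"fingers": 0.8, "linear": [-6, 4, -1], "dr": [0, 0, -0.9]},
    {"fingers": 0.8, "linear": [-6, 4, -1], "dr": [0, 0, -1.05]},
    {"fingers": 0.8, "linear": [-6, 4, -1], "dr": [0, 0, -1.2]},
  ],
)

```text
clock: 7.65
tcp_pos: [0.4458, -0.2532, 0.2219]
tool_rot: [2.949, 0.463, 0.97]
wrist_force: [0.1, 0.7, -0.8]
finger_gap: 0.0753
gripper_force: 0.0
```

Emit:
jog_arm(
  targets=[
    {"fingers": 0.8, "linear": [0, 0, 0], "dr": [0, 0, -0.15]},
    {"fingers": 0.8, "linear": [0, 0, 0], "dr": [0, 0, -0.3]},
    {"fingers": 0.8, "linear": [0, 0, 0], "dr": [0, 0, -0.45]},
    {"fingers": 0.8, "linear": [0, 0, 0], "dr": [0, 0, -0.6]},
    {"fingers": 0.8, "linear": [0, 0, 0], "dr": [0, 0, -0.75]},
    {"fingers": 0.8, "linear": [0, 0, 0], "dr": [0, 0, -0.9]},
    {"fingers": 0.8, "linear": [0, 0, 0], "dr": [0, 0, -1.05]},
    {"fingers": 0.8, "linear": [0, 0, 0], "dr": [0, 0, -1.2]},
  ],
)

```text
clock: 8.45
tcp_pos: [0.4458, -0.2532, 0.2222]
tool_rot: [-2.758, 0.327, 2.28]
wrist_force: [-0.6, -0.0, -0.1]
finger_gap: 0.0747
gripper_force: 0.0
```

Emit:
jog_arm(
  targets=[
    {"fingers": 0.8, "linear": [0, 0, 0], "dr": [0, 0, -0.15]},
    {"fingers": 0.8, "linear": [0, 0, 0], "dr": [0, 0, -0.3]},
    {"fingers": 0.8, "linear": [0, 0, 0], "dr": [0, 0, -0.45]},
    {"fingers": 0.8, "linear": [0, 0, 0], "dr": [0, 0, -0.6]},
    {"fingers": 0.8, "linear": [0, 0, 0], "dr": [0, 0, -0.72]},
    {"fingers": 0.8, "linear": [0, 0, 0], "dr": [0, 0, -0.72]},
  ],
)

```text
clock: 9.05
tcp_pos: [0.4458, -0.2532, 0.2223]
tool_rot: [-2.643, 0.01, 2.933]
wrist_force: [-0.4, -0.4, 0.3]
finger_gap: 0.0753
gripper_force: 0.0
```

```bash
python3 -c "
from sim import *;plan(3)"
```

```text
q [-0.07  0.46  0.26  2.01  0.56  0.78  1.1 ]
tcp [ 0.521  -0.2073  0.2396] linear [-64.2  45.2 -43.6] dr [-0.4941 -0.4729  0.1012]
[ 0.95  0.38 -0.73  2.2   0.82  0.23  0.94] 0.0 0.0
[ 0.83  0.72 -0.71  2.16  1.91  0.36 -0.09] 0.0 0.0
```

Everything matches the plan.

Emit:
jog_arm(
  targets=[
    {"fingers": 0.8, "linear": [-12, 9, -8], "dr": [-0.1, -0.09, 0.02]},
    {"fingers": 0.8, "linear": [-25, 18, -17], "dr": [-0.2, -0.19, 0.04]},
    {"fingers": 0.8, "linear": [-38, 27, -26], "dr": [-0.3, -0.28, 0.06]},
    {"fingers": 0.8, "linear": [-51, 36, -35], "dr": [-0.4, -0.38, 0.08]},
    {"fingers": 0.8, "linear": [-64, 45, -44], "dr": [-0.494, -0.473, 0.101]},
    {"fingers": 0.8, "linear": [-64, 45, -44], "dr": [-0.494, -0.473, 0.101]},
    {"fingers": 0.8, "linear": [-64, 45, -44], "dr": [-0.494, -0.473, 0.101]},
    {"fingers": 0.8, "linear": [-64, 45, -44], "dr": [-0.494, -0.473, 0.101]},
  ],
)

```text
clock: 9.85
tcp_pos: [0.5197, -0.2094, 0.2398]
tool_rot: [-3.141, 0.488, 2.946]
wrist_force: [-0.9, -0.1, -0.5]
finger_gap: 0.0753
gripper_force: 0.0
```

```bash
python3 -c "
from sim import *;plan(3);goto(*WP[4])"
```

```text
q [ 0.91  0.36 -0.67  2.19  0.78  0.23  0.98]
tcp [ 0.521  -0.2073  0.2396] linear [-0.7  2.3  0.6] dr [-0.003  -0.0004 -0.0046]
[ 0.95  0.38 -0.73  2.2   0.82  0.23  0.94] 0.0 0.0
[ 0.83  0.72 -0.71  2.16  1.91  0.36 -0.09] 0.0 0.0
tcp [ 0.589  -0.2204  0.1093] linear [ -0.7   2.7 148.1] dr [-0.003  -0.0004 -0.0046]
```

Emit:
jog_arm(
  targets=[
    {"fingers": 0.8, "linear": [0, 3, 15], "dr": [0, 0, 0]},
    {"fingers": 0.8, "linear": [0, 3, 30], "dr": [0, 0, 0]},
    {"fingers": 0.8, "linear": [0, 3, 45], "dr": [0, 0, 0]},
    {"fingers": 0.8, "linear": [0, 3, 60], "dr": [0, 0, 0]},
    {"fingers": 0.8, "linear": [0, 3, 75], "dr": [0, 0, 0]},
    {"fingers": 0.8, "linear": [0, 3, 90], "dr": [0, 0, 0]},
    {"fingers": 0.8, "linear": [0, 3, 100], "dr": [0, 0, 0]},
    {"fingers": 0.8, "linear": [0, 3, 100], "dr": [0, 0, 0]},
  ],
)

```text
clock: 10.65
tcp_pos: [0.5674, -0.2121, 0.1488]
tool_rot: [-3.136, 0.482, 2.956]
wrist_force: [-0.4, 0.3, 0.2]
finger_gap: 0.0752
gripper_force: 0.0
```

```bash
python3 -c "
from sim import *;plan(4)"
```

```text
q [ 0.79  0.59 -0.62  2.18  1.71  0.27  0.07]
tcp [ 0.589  -0.2204  0.1093] linear [-1.9 -3.9 45.5] dr [-0.0034 -0.0063  0.0037]
[ 0.82  0.72 -0.69  2.16  1.92  0.35 -0.1 ] 0.0 0.0
```

Emit:
jog_arm(
  targets=[
    {"fingers": 0.8, "linear": [0, 0, 10], "dr": [0, 0, 0]},
    {"fingers": 0.8, "linear": [0, 0, 10], "dr": [0, 0, 0]},
    {"fingers": 0.8, "linear": [0, 0, 10], "dr": [0, 0, 0]},
  ],
)

```text
clock: 10.95
tcp_pos: [0.5723, -0.2131, 0.1418]
tool_rot: [-3.137, 0.485, 2.956]
wrist_force: [-0.6, 0.1, 0.6]
finger_gap: 0.0752
gripper_force: 0.0
```

```bash
python3 -c "
from sim import *;plan(4)"
```

```text
q [ 0.8   0.62 -0.64  2.17  1.76  0.29  0.03]
tcp [ 0.589  -0.2204  0.1093] linear [-0.6 -4.  37. ] dr [-0.0025 -0.0032  0.0037]
[ 0.82  0.72 -0.7   2.16  1.92  0.35 -0.1 ] 0.0 0.0
```

Emit:
jog_arm(
  targets=[
    {"fingers": 0.8, "linear": [-1, -3, 8], "dr": [0, 0, 0]},
    {"fingers": 0.8, "linear": [-1, -3, 18], "dr": [0, 0, 0]},
    {"fingers": 0.8, "linear": [-1, -3, 27], "dr": [0, 0, 0]},
    {"fingers": 0.8, "linear": [-1, -3, 34], "dr": [0, 0, 0]},
    {"fingers": 0.8, "linear": [-1, -3, 36], "dr": [0, 0, 0]},
    {"fingers": 0.8, "linear": [-1, -3, 36], "dr": [0, 0, 0]},
    {"fingers": 0.8, "linear": [-1, -3, 36], "dr": [0, 0, 0]},
  ],
)

```text
clock: 11.65
tcp_pos: [0.5894, -0.2194, 0.1103]
tool_rot: [-3.139, 0.486, 2.955]
wrist_force: [0.1, 0.2, -0.6]
finger_gap: 0.0755
gripper_force: 0.0
```

```bash
python3 - <<'E'
from sim import *
plan(4)
s=manip.read_state();pose=(s['tcp_pos'],s['tool_rot']);i=manip.capture('wrist');sc=manip.capture('scene')
for n,X in (('ringc',rk(-.0055,0,.01)),('ringL',rk(-.0055,.028,.01)),('ringR',rk(-.0055,-.028,.01))): print(n,proj('wrist',X,pose).round(1))
f=lambda i,x,y,w,h:cv2.resize(i[y:y+h,x:x+w],(400,300),interpolation=cv2.INTER_CUBIC)
cv2.imwrite('pics/g.png',np.hstack([f(sc,135,117,133,100),f(i,180,130,280,210)]))
E
```

```text
q [ 0.81  0.71 -0.68  2.15  1.88  0.36 -0.06]
tcp [ 0.589  -0.2204  0.1093] linear [ 0.7 -1.   0.8] dr [-0.0014 -0.0023  0.0032]
[ 0.83  0.72 -0.71  2.16  1.91  0.36 -0.09] 0.0 0.0
ringc [310.8 255.6]
ringL [359.5 255.7]
ringR [262.1 255.4]
```

View pics/g.png

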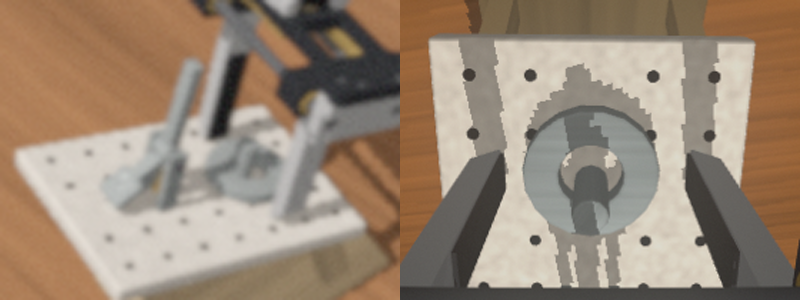

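The keeper is open and the ring sits between the fingers, centred at about (314,250) in the full wrist image against a predicted (311,256). That means a shift of about 2 mm down-slope, then grip.

Emit:
jog_arm(
  targets=[
    {"fingers": 0.8, "linear": [2, 1, 1], "dr": [0, 0, 0]},
    {"fingers": 0.8, "linear": [2, 1, 1], "dr": [0, 0, 0]},
    {"fingers": 0.4, "linear": [2, 1, 1], "dr": [0, 0, 0]},
    {"fingers": 0.4, "linear": [2, 1, 1], "dr": [0, 0, 0]},
    {"fingers": 0.4, "linear": [2, 1, 1], "dr": [0, 0, 0]},
    {"fingers": 0.4, "linear": [2, 1, 1], "dr": [0, 0, 0]},
    {"fingers": 0.4, "linear": [2, 1, 1], "dr": [0, 0, 0]},
    {"fingers": 0.4, "linear": [2, 1, 1], "dr": [0, 0, 0]},
  ],
)

```text
clock: 12.55
tcp_pos: [0.5883, -0.2189, 0.1085]
tool_rot: [-3.137, 0.487, 2.955]
wrist_force: [-0.9, -2.3, 0.8]
finger_gap: 0.0557
gripper_force: 30.0
```

Emit:
jog_arm(
  targets=[
    {"fingers": 0.4, "linear": [0, 0, -5], "dr": [0, 0, 0]},
    {"fingers": 0.4, "linear": [0, 0, -15], "dr": [0, 0, 0]},
    {"fingers": 0.4, "linear": [0, 0, -25], "dr": [0, 0, 0]},
    {"fingers": 0.4, "linear": [0, 0, -35], "dr": [0, 0, 0]},
    {"fingers": 0.4, "linear": [0, 0, -50], "dr": [0, 0, 0]},
    {"fingers": 0.4, "linear": [0, 0, -70], "dr": [0, 0, 0]},
    {"fingers": 0.4, "linear": [0, 0, -85], "dr": [0, 0, 0]},
    {"fingers": 0.4, "linear": [0, 0, -90], "dr": [0, 0, 0]},
  ],
)

```text
clock: 13.35
tcp_pos: [0.5467, -0.209, 0.1893]
tool_rot: [-3.139, 0.487, 2.957]
wrist_force: [0.1, -0.8, -2.3]
finger_gap: 0.0556
gripper_force: 30.0
```

```bash
cat > p2.py <<'E'
from sim import *
yn=nest['yaw']+np.pi; Rv=rot(yn,0); Rl=rot(yn,-a)
def pl(W):
    q=manip.read_state()['qpos'];print('q',q.round(2));goto(*W[0])
    for p,R in W: q,e,w=run(q,p,R,25);print(q.round(2),round(e,1),round(w,3))
over=(tcp(ns(-.08,0,.12),Rv),Rv); lay=(tcp(ns(-.08,0,.0525),Rv),Rv)
E
python3 - <<'E'
from p2 import *
s=manip.read_state();print(s['finger_gap'],s['gripper_force'])
mid=(np.array([.46,-.02,.25]),Rv)
for L in(20,25,30,35):
  Rx=rot(yn,-np.radians(L)); print(L);pl([mid,over,lay,over,(tcp(ns(-.15,0,.12),Rx),Rx),(tcp(ns(-.14,0,.056),Rx),Rx),(tcp(ns(-.12,0,.056),Rx),Rx),(tcp(ns(-.035,0,.056),Rx),Rx)])
E
```

```text
0.05561548519255513 29.99943047761917
20
q [ 0.87  0.5  -0.7   2.19  1.4   0.26  0.37]
tcp [ 0.46 -0.02  0.25] linear [  77.6  169.5 -110.3] dr [-0.0051  0.4874 -0.0105]
[ 0.77  0.51 -1.14  2.01  0.57  0.98  0.74] 0.0 0.0
[ 0.11  0.71 -0.88  2.    0.77  0.8   0.17] 0.0 0.0
[ 0.04  0.79 -0.76  2.05  0.91  0.67  0.06] 0.0 0.0
[ 0.11  0.71 -0.88  2.    0.77  0.8   0.17] 0.0 0.0
[-0.31  0.5  -0.55  2.4   1.45  0.53 -0.74] 0.0 0.0
[-0.32  0.66 -0.54  2.44  1.79  0.6  -1.08] 0.0 0.0
[-0.3   0.67 -0.52  2.4   1.77  0.57 -1.01] 0.0 0.0
[-0.22  0.69 -0.44  2.22  1.61  0.49 -0.67] 0.0 0.0
25
q [ 0.87  0.5  -0.7   2.19  1.4   0.26  0.37]
tcp [ 0.46 -0.02  0.25] linear [  77.6  169.5 -110.3] dr [-0.0051  0.4874 -0.0105]
[ 0.77  0.51 -1.14  2.01  0.57  0.98  0.74] 0.0 0.0
[ 0.11  0.71 -0.88  2.    0.77  0.8   0.17] 0.0 0.0
[ 0.04  0.79 -0.76  2.05  0.91  0.67  0.06] 0.0 0.0
[ 0.11  0.71 -0.88  2.    0.77  0.8   0.17] 0.0 0.0
[-0.37  0.51 -0.54  2.46  1.64  0.61 -0.99] 0.0 0.0
[-0.18  0.8  -0.87  2.47  1.77  0.95 -1.13] 3.6 0.013
[-0.14  0.8  -0.86  2.46  1.8   0.94 -1.11] 0.0 0.0
[-0.04  0.81 -0.
[... 447 characters left out ...]
5  2.47  1.69  1.43 -1.13] 12.2 0.043
[-0.04  1.06 -1.25  2.47  1.74  1.43 -1.1 ] 6.5 0.023
[ 0.11  1.08 -1.23  2.35  1.83  1.36 -0.87] 0.0 0.0
35
q [ 0.87  0.5  -0.7   2.19  1.4   0.26  0.37]
tcp [ 0.46 -0.02  0.25] linear [  77.6  169.5 -110.3] dr [-0.0051  0.4874 -0.0105]
[ 0.77  0.51 -1.14  2.01  0.57  0.98  0.74] 0.0 0.0
[ 0.11  0.71 -0.88  2.    0.77  0.8   0.17] 0.0 0.0
[ 0.04  0.79 -0.76  2.05  0.91  0.67  0.06] 0.0 0.0
[ 0.11  0.71 -0.88  2.    0.77  0.8   0.17] 0.0 0.0
[-0.37  0.61 -0.75  2.47  1.65  0.94 -1.15] 15.4 0.055
[-0.15  1.1  -1.25  2.47  1.7   1.55 -1.2 ] 19.9 0.071
[-0.1   1.1  -1.25  2.47  1.75  1.55 -1.16] 14.7 0.052
[ 0.07  1.12 -1.23  2.4   1.9   1.49 -0.97] 0.0 0.0
```

Emit:
jog_arm(
  targets=[
    {"fingers": 0.4, "linear": [15, 15, -35], "dr": [0, 0, 0]},
    {"fingers": 0.4, "linear": [30, 40, -70], "dr": [0, 0, 0]},
    {"fingers": 0.4, "linear": [45, 75, -90], "dr": [0, 0.05, 0]},
    {"fingers": 0.4, "linear": [60, 110, -105], "dr": [0, 0.18, 0]},
    {"fingers": 0.4, "linear": [70, 140, -110], "dr": [0, 0.32, -0.005]},
    {"fingers": 0.4, "linear": [78, 170, -110], "dr": [-0.005, 0.44, -0.01]},
    {"fingers": 0.4, "linear": [78, 170, -110], "dr": [-0.005, 0.487, -0.01]},
    {"fingers": 0.4, "linear": [78, 170, -110], "dr": [-0.005, 0.487, -0.01]},
  ],
)

```text
clock: 14.15
tcp_pos: [0.4619, -0.0189, 0.248]
tool_rot: [3.139, -0.001, 2.967]
wrist_force: [-0.3, -0.1, -2.0]
finger_gap: 0.0554
gripper_force: 30.0
```

```bash
python3 - <<'E'
from p2 import *
s=manip.read_state();print(s['finger_gap'],s['gripper_force']);pl([over,lay])
E
```

```text
0.055359350453044846 29.999069273471832
q [ 0.75  0.52 -1.12  1.96  0.55  1.01  0.77]
tcp [0.4802 0.2009 0.131 ] linear [ 20.1 219.3 117.6] dr [ 0.0025 -0.0006  0.0001]
[ 0.1   0.7  -0.86  2.    0.76  0.79  0.19] 0.0 0.0
[ 0.03  0.79 -0.75  2.05  0.9   0.66  0.07] 0.0 0.0
```

Emit:
jog_arm(
  targets=[
    {"fingers": 0.4, "linear": [4, 40, 10], "dr": [0, 0, 0]},
    {"fingers": 0.4, "linear": [8, 85, 30], "dr": [0, 0, 0]},
    {"fingers": 0.4, "linear": [12, 130, 50], "dr": [0, 0, 0]},
    {"fingers": 0.4, "linear": [16, 170, 75], "dr": [0, 0, 0]},
    {"fingers": 0.4, "linear": [20, 205, 100], "dr": [0, 0, 0]},
    {"fingers": 0.4, "linear": [20, 219, 117], "dr": [0, 0, 0]},
    {"fingers": 0.4, "linear": [20, 219, 117], "dr": [0, 0, 0]},
    {"fingers": 0.4, "linear": [20, 219, 117], "dr": [0, 0, 0]},
  ],
)

```text
clock: 14.95
tcp_pos: [0.4787, 0.1975, 0.1314]
tool_rot: [-3.14, -0.001, 2.965]
wrist_force: [0.5, -0.4, -1.7]
finger_gap: 0.0557
gripper_force: 30.0
```

```bash
python3 - <<'E'
from p2 import *
s=manip.read_state();print(s['finger_gap'],s['wrist_force']);pl([lay])
pose=(s['tcp_pos'],s['tool_rot']);i=manip.capture('wrist');t=manip.capture('top')
for n,X in (('lip',ns(-.03,0,.053)),('frontL',ns(-.13,.06,.05)),('frontR',ns(-.13,-.06,.05)),('ledge',ns(-.08,0,.05))): print(n,proj('wrist',X,pose).round(1),proj('top',X).round(1))
f=lambda i,x,y,w,h:cv2.resize(i[y:y+h,x:x+w],(400,300),interpolation=cv2.INTER_CUBIC)
cv2.imwrite('pics/n.png',np.hstack([cv2.resize(i[0:400,60:594],(400,300)),f(t,140,115,180,135)]))
E
```

```text
0.055665882911626705 [ 0.50228274 -0.36444176 -1.66220665]
q [ 0.12  0.72 -0.9   1.95  0.75  0.85  0.21]
tcp [0.4802 0.2009 0.0635] linear [-0.9  3.7 67.9] dr [-0.0013 -0.0006 -0.0015]
[ 0.04  0.8  -0.77  2.05  0.91  0.68  0.05] 0.0 0.0
lip [318.1 273. ] [224.5 191.9]
frontL [397.2 152.4] [187.5 236.5]
frontR [238.9 152.7] [246.2 245.9]
ledge [318.1 215.1] [220.8 216.5]
```

View pics/n.png

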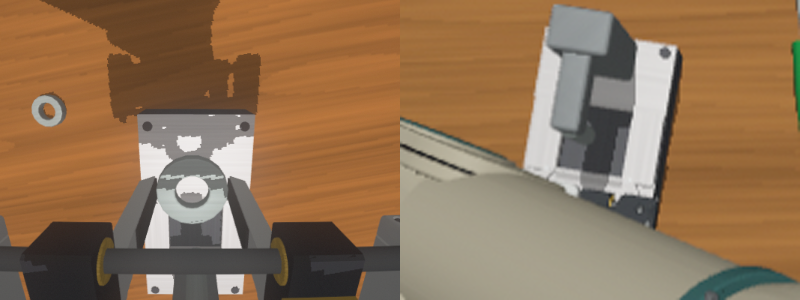

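The held ring sits level between the fingers, and the nest's front corners in the wrist image are at about (244,152) and (398,152), about 1 to 2 mm from prediction. Lowering now.

Emit:
jog_arm(
  targets=[
    {"fingers": 0.4, "linear": [-1, 5, 20], "dr": [0, 0, 0]},
    {"fingers": 0.4, "linear": [-1, 5, 40], "dr": [0, 0, 0]},
    {"fingers": 0.4, "linear": [-1, 5, 52], "dr": [0, 0, 0]},
    {"fingers": 0.4, "linear": [-1, 5, 60], "dr": [0, 0, 0]},
    {"fingers": 0.4, "linear": [-1, 5, 63], "dr": [0, 0, 0]},
    {"fingers": 0.4, "linear": [-1, 5, 63], "dr": [0, 0, 0]},
    {"fingers": 0.4, "linear": [-1, 5, 63], "dr": [0, 0, 0]},
  ],
)

```text
clock: 15.75
tcp_pos: [0.4817, 0.2035, 0.0688]
tool_rot: [3.141, 0.0, 2.964]
wrist_force: [0.4, 0.2, -1.4]
finger_gap: 0.0553
gripper_force: 30.0
```

Emit:
jog_arm(
  targets=[
    {"fingers": 0.4, "linear": [0, 0, 1], "dr": [0, 0, 0]},
    {"fingers": 0.4, "linear": [0, 0, 2], "dr": [0, 0, 0]},
    {"fingers": 0.4, "linear": [0, 0, 2], "dr": [0, 0, 0]},
  ],
)

```text
clock: 16.05
tcp_pos: [0.4813, 0.2033, 0.0663]
tool_rot: [-3.141, -0.0, 2.965]
wrist_force: [-0.3, -1.0, -1.1]
finger_gap: 0.0557
gripper_force: 30.0
```

Tip is at z = 0.0553 with no contact yet, so I'll continue gently.

Emit:
jog_arm(
  targets=[
    {"fingers": 0.4, "linear": [0, 0, 1], "dr": [0, 0, 0]},
    {"fingers": 0.4, "linear": [0, 0, 1.5], "dr": [0, 0, 0]},
    {"fingers": 0.4, "linear": [0, 0, 1.5], "dr": [0, 0, 0]},
  ],
)

```text
clock: 16.35
tcp_pos: [0.4812, 0.2033, 0.0647]
tool_rot: [-3.141, -0.001, 2.965]
wrist_force: [0.4, -0.3, -1.4]
finger_gap: 0.0555
gripper_force: 30.0
```

Emit:
jog_arm(
  targets=[
    {"fingers": 0.4, "linear": [0, 0, 1], "dr": [0, 0, 0]},
    {"fingers": 0.4, "linear": [0, 0, 1], "dr": [0, 0, 0]},
    {"fingers": 0.4, "linear": [0, 0, 1], "dr": [0, 0, 0]},
  ],
)

```text
clock: 16.65
tcp_pos: [0.4813, 0.2033, 0.0637]
tool_rot: [-3.141, -0.001, 2.965]
wrist_force: [0.6, 0.4, -1.9]
finger_gap: 0.0553
gripper_force: 30.0
```

Emit:
jog_arm(
  targets=[
    {"fingers": 0.4, "linear": [0, 0, 0.7], "dr": [0, 0, 0]},
    {"fingers": 0.4, "linear": [0, 0, 0.7], "dr": [0, 0, 0]},
    {"fingers": 0.4, "linear": [0, 0, 0.7], "dr": [0, 0, 0]},
  ],
)

```text
clock: 16.95
tcp_pos: [0.4813, 0.2034, 0.0633]
tool_rot: [-3.141, -0.0, 2.965]
wrist_force: [-0.0, -1.2, 1.9]
finger_gap: 0.0555
gripper_force: 30.0
```

Emit:
jog_arm(
  targets=[
    {"fingers": 0.4, "linear": [0, 0, 0.7], "dr": [0, 0, 0]},
    {"fingers": 0.4, "linear": [0, 0, 0.7], "dr": [0, 0, 0]},
    {"fingers": 0.4, "linear": [0, 0, 0.7], "dr": [0, 0, 0]},
  ],
)

```text
clock: 17.25
tcp_pos: [0.4814, 0.2033, 0.0632]
tool_rot: [-3.141, 0.0, 2.965]
wrist_force: [-2.1, -1.9, 8.9]
finger_gap: 0.0558
gripper_force: 30.0
```

Contact at 9 N, so I'll release and rise.

Emit:
jog_arm(
  targets=[
    {"fingers": 0.75, "linear": [0, 0, 0], "dr": [0, 0, 0]},
    {"fingers": 0.75, "linear": [0, 0, 0], "dr": [0, 0, 0]},
    {"fingers": 0.75, "linear": [0, 0, 0], "dr": [0, 0, 0]},
    {"fingers": 0.75, "linear": [0, 0, 0], "dr": [0, 0, 0]},
    {"fingers": 0.75, "linear": [0, 0, -15], "dr": [0, 0, 0]},
    {"fingers": 0.75, "linear": [0, 0, -40], "dr": [0, 0, 0]},
    {"fingers": 0.75, "linear": [0, 0, -75], "dr": [0, 0, 0]},
    {"fingers": 0.75, "linear": [0, 0, -75], "dr": [0, 0, 0]},
  ],
)

```text
clock: 18.05
tcp_pos: [0.4833, 0.2053, 0.1407]
tool_rot: [3.137, 0.004, 2.964]
wrist_force: [0.0, 0.1, 0.4]
finger_gap: 0.0707
gripper_force: 0.0
```

```bash
python3 - <<'E'
from p2 import *
s=manip.read_state();print(s['finger_gap'],s['tcp_pos']);pose=(s['tcp_pos'],s['tool_rot'])
i=manip.capture('wrist')
for n,X in (('lip',ns(-.03,0,.053)),('frontL',ns(-.13,.06,.05)),('frontR',ns(-.13,-.06,.05)),('ringL',ns(-.08,.028,.06)),('ringR',ns(-.08,-.028,.06)),('ringC',ns(-.08,0,.06))): print(n,proj('wrist',X,pose).round(1))
cv2.imwrite('pics/n2.png',cv2.resize(i[80:380,120:520],(800,600)))
for L in(15,20):
  Rx=rot(yn,-np.radians(L)); print(L);pl([(tcp(ns(-.145,0,.14),Rx),Rx),(tcp(ns(-.135,0,.056),Rx),Rx),(tcp(ns(-.12,0,.056),Rx),Rx),(tcp(ns(-.034,0,.056),Rx),Rx)])
E
```

```text
0.07069467495876117 [0.48325913 0.20527057 0.14073893]
lip [307.8 263.9]
frontL [383.3 146.1]
frontR [229.8 146.7]
ringL [342.2 211. ]
ringR [271.7 211.3]
ringC [306.9 211.2]
15
q [ 0.12  0.71 -0.9   1.93  0.74  0.86  0.21]
tcp [0.4134 0.2127 0.1506] linear [ 69.5  -3.7 -11.8] dr [ 0.0017 -0.2592 -0.0027]
[-0.15  0.48 -0.69  2.31  1.13  0.56 -0.37] 0.0 0.0
[-0.26  0.65 -0.54  2.37  1.58  0.51 -0.81] 0.0 0.0
[-0.24  0.66 -0.53  2.34  1.55  0.5  -0.75] 0.0 0.0
[-0.13  0.71 -0.54  2.15  1.35  0.51 -0.38] 0.0 0.0
20
q [ 0.12  0.71 -0.9   1.93  0.74  0.86  0.21]
tcp [0.4125 0.2129 0.1503] linear [ 70.4  -3.7 -11.6] dr [ 0.0015 -0.3465 -0.0027]
[-0.25  0.46 -0.62  2.37  1.33  0.55 -0.61] 0.0 0.0
[-0.3   0.67 -0.56  2.43  1.77  0.61 -1.05] 0.0 0.0
[-0.28  0.67 -0.55  2.4   1.76  0.59 -1.  ] 0.0 0.0
[-0.2   0.7  -0.48  2.22  1.61  0.51 -0.67] 0.0 0.0
```

View pics/n2.png

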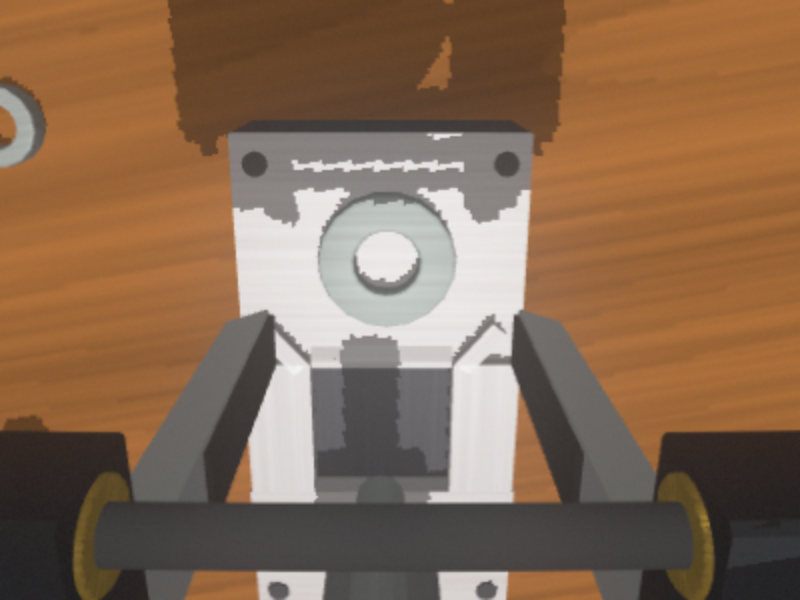

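The ring lies flat on the ledge at wrist pixel (313.5,211), about 2.5 mm to the left of the pocket line at pixel (311). I'll use two slightly parted fingertips to centre it while pushing, leaning 20°.

Emit:
jog_arm(
  targets=[
    {"fingers": 0.21, "linear": [25, 0, -10], "dr": [0, 0, 0]},
    {"fingers": 0.21, "linear": [50, -2, -12], "dr": [0, -0.1, 0]},
    {"fingers": 0.21, "linear": [70, -4, -12], "dr": [0, -0.22, 0]},
    {"fingers": 0.21, "linear": [70, -4, -12], "dr": [0, -0.346, 0]},
    {"fingers": 0.21, "linear": [70, -4, -12], "dr": [0, -0.346, 0]},
    {"fingers": 0.21, "linear": [70, -4, -12], "dr": [0, -0.346, 0]},
    {"fingers": 0.21, "linear": [70, -4, -12], "dr": [0, -0.346, 0]},
    {"fingers": 0.21, "linear": [70, -4, -12], "dr": [0, -0.346, 0]},
  ],
)

```text
clock: 18.9
tcp_pos: [0.4125, 0.2115, 0.149]
tool_rot: [-3.141, 0.344, 2.963]
wrist_force: [0.5, 0.5, 0.3]
finger_gap: 0.0198
gripper_force: 0.0
```

```bash
cat >> p2.py <<'E'
R20=rot(yn,-np.radians(20))
def where():
    s=manip.read_state(); R=Ro.from_euler('xyz',s['tool_rot']).as_matrix(); t=s['tcp_pos']+R[:,2]*TIP
    d=Rz(nest['yaw']).T@(t-np.array([*nest['p'],0])); print('tip in nest mm',(d*1e3).round(1),'gap',s['finger_gap'],'F',s['wrist_force'].round(1))
E
python3 - <<'E'
from p2 import *
where(); pl([(tcp(ns(-.135,0,.0545),R20),R20)])
E
```

```text
tip in nest mm [-144.8   -1.4  138.7] gap 0.019778456383747173 F [0.5 0.5 0.3]
q [-0.27  0.49 -0.66  2.32  1.25  0.62 -0.57]
tcp [0.4224 0.2112 0.0648] linear [19.2  1.4 82.6] dr [-0.0016 -0.0049 -0.0037]
[-0.29  0.68 -0.57  2.43  1.78  0.62 -1.06] 0.0 0.0
```

Emit:
jog_arm(
  targets=[
    {"fingers": 0.21, "linear": [5, 1, 20], "dr": [0, 0, 0]},
    {"fingers": 0.21, "linear": [10, 1, 40], "dr": [0, 0, 0]},
    {"fingers": 0.21, "linear": [15, 1, 60], "dr": [0, 0, 0]},
    {"fingers": 0.21, "linear": [19, 1, 76], "dr": [0, 0, 0]},
    {"fingers": 0.21, "linear": [19, 1, 82], "dr": [0, 0, 0]},
    {"fingers": 0.21, "linear": [19, 1, 82], "dr": [0, 0, 0]},
    {"fingers": 0.21, "linear": [19, 1, 82], "dr": [0, 0, 0]},
    {"fingers": 0.21, "linear": [19, 1, 82], "dr": [0, 0, 0]},
  ],
)

```text
clock: 19.7
tcp_pos: [0.4222, 0.211, 0.0666]
tool_rot: [3.141, 0.346, 2.964]
wrist_force: [-0.3, -0.4, 0.1]
finger_gap: 0.0201
gripper_force: 0.0
```

```bash
python3 - <<'E'
from p2 import *
where(); 
for x in(-.110,-.08,-.06,-.0335):pl([(tcp(ns(x,0,.0545),R20),R20)])
E
```

```text
tip in nest mm [-135.2   -0.2   56.2] gap 0.020050956231801878 F [-0.3 -0.4  0.1]
q [-0.34  0.69 -0.58  2.37  1.66  0.63 -0.98]
tcp [0.447  0.2068 0.0648] linear [-23.1   0.2  10.2] dr [-0.0003 -0.0027 -0.0027]
[-0.25  0.68 -0.56  2.38  1.75  0.6  -0.97] 0.0 0.0
q [-0.34  0.69 -0.58  2.37  1.66  0.63 -0.98]
tcp [0.4765 0.2016 0.0648] linear [-51.3   0.3  20.3] dr [-0.0003 -0.0027 -0.0027]
[-0.22  0.69 -0.53  2.32  1.7   0.57 -0.85] 0.0 0.0
q [-0.34  0.69 -0.58  2.37  1.66  0.63 -0.98]
tcp [0.4962 0.1981 0.0648] linear [-70.1   0.4  27.1] dr [-0.0003 -0.0027 -0.0027]
[-0.2   0.7  -0.52  2.28  1.67  0.55 -0.78] 0.0 0.0
q [-0.34  0.69 -0.58  2.37  1.66  0.63 -0.98]
tcp [0.5223 0.1935 0.0648] linear [-95.1   0.4  36.1] dr [-0.0003 -0.0027 -0.0027]
[-0.18  0.71 -0.51  2.22  1.61  0.53 -0.67] 0.0 0.0
```

Emit:
jog_arm(
  targets=[
    {"fingers": 0.21, "linear": [-9, 0, 5], "dr": [0, 0, 0]},
    {"fingers": 0.21, "linear": [-17, 0, 8], "dr": [0, 0, 0]},
    {"fingers": 0.21, "linear": [-23, 0, 10], "dr": [0, 0, 0]},
    {"fingers": 0.21, "linear": [-28, 0, 12], "dr": [0, 0, 0]},
    {"fingers": 0.21, "linear": [-33, 0, 13.8], "dr": [0, 0, 0]},
    {"fingers": 0.21, "linear": [-38, 0, 15.6], "dr": [0, 0, 0]},
    {"fingers": 0.21, "linear": [-43, 0, 17.4], "dr": [0, 0, 0]},
    {"fingers": 0.21, "linear": [-48, 0, 19.2], "dr": [0, 0, 0]},
  ],
)

```text
clock: 20.5
tcp_pos: [0.473, 0.2014, 0.064]
tool_rot: [-3.141, 0.346, 2.965]
wrist_force: [-2.1, 0.6, -0.0]
finger_gap: 0.0192
gripper_force: 0.9
```

```bash
python3 - <<'E'
from p2 import *
where(); goto(tcp(ns(-.0335,0,.0545),R20),R20)
s=manip.read_state();pose=(s['tcp_pos'],s['tool_rot'])
i=manip.capture('wrist');sc=manip.capture('scene')
f=lambda i,x,y,w,h:cv2.resize(i[y:y+h,x:x+w],(400,300),interpolation=cv2.INTER_CUBIC)
cv2.imwrite('pics/p.png',np.hstack([f(i,180,190,280,210),f(sc,330,225,140,105)]))
E
```

```text
tip in nest mm [-83.5  -0.8  53.6] gap 0.019238140201980877 F [-2.1  0.6 -0. ]
tcp [0.5223 0.1935 0.0648] linear [-47.3   0.9  16.1] dr [-0.0016 -0.0034 -0.0019]
```

View pics/p.png

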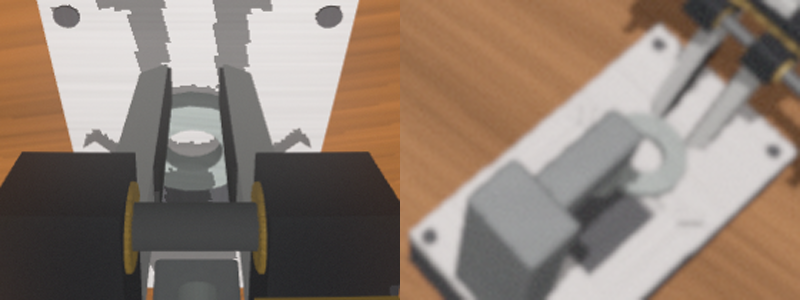

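The ring is against both fingertips and centred, just before the lip, with only 2 N of push force. Continuing.

Emit:
jog_arm(
  targets=[
    {"fingers": 0.21, "linear": [-5, 1, 1], "dr": [0, 0, 0]},
    {"fingers": 0.21, "linear": [-9, 1, 2.3], "dr": [0, 0, 0]},
    {"fingers": 0.21, "linear": [-13, 1, 3.7], "dr": [0, 0, 0]},
    {"fingers": 0.21, "linear": [-17, 1, 5.1], "dr": [0, 0, 0]},
    {"fingers": 0.21, "linear": [-21, 1, 6.5], "dr": [0, 0, 0]},
    {"fingers": 0.21, "linear": [-25, 1, 8], "dr": [0, 0, 0]},
  ],
)

```text
clock: 21.2
tcp_pos: [0.4986, 0.1982, 0.0649]
tool_rot: [-3.141, 0.345, 2.965]
wrist_force: [-2.2, 0.7, 1.0]
finger_gap: 0.02
gripper_force: 1.3
```

```bash
python3 - <<'E'
from p2 import *
where(); goto(tcp(ns(-.0335,0,.0545),R20),R20)
E
```

```text
tip in nest mm [-57.8   0.5  54.6] gap 0.019962099920935117 F [-2.2  0.7  1. ]
tcp [0.5223 0.1935 0.0648] linear [-22.7  -0.5   8.3] dr [-0.0008 -0.004  -0.0016]
```

Emit:
jog_arm(
  targets=[
    {"fingers": 0.21, "linear": [-4, -0.5, 1.4], "dr": [0, 0, 0]},
    {"fingers": 0.21, "linear": [-8, -0.5, 2.8], "dr": [0, 0, 0]},
    {"fingers": 0.21, "linear": [-12, -0.5, 4.2], "dr": [0, 0, 0]},
    {"fingers": 0.21, "linear": [-16, -0.5, 5.6], "dr": [0, 0, 0]},
    {"fingers": 0.21, "linear": [-19, -0.5, 6.8], "dr": [0, 0, 0]},
    {"fingers": 0.21, "linear": [-21, -0.5, 7.6], "dr": [0, 0, 0]},
    {"fingers": 0.21, "linear": [-21, -0.5, 7.6], "dr": [0, 0, 0]},
  ],
)

```text
clock: 21.9
tcp_pos: [0.5209, 0.1934, 0.0649]
tool_rot: [-3.141, 0.346, 2.964]
wrist_force: [-0.1, -0.1, 0.2]
finger_gap: 0.0195
gripper_force: 0.1
```

```bash
python3 - <<'E'
from p2 import *
where(); goto(tcp(ns(-.0325,0,.0545),R20),R20)
E
```

```text
tip in nest mm [-34.9  -0.4  54.5] gap 0.019453466445500868 F [-0.1 -0.1  0.2]
tcp [0.5233 0.1933 0.0648] linear [-2.2  0.4  0.8] dr [-0.0015 -0.0032 -0.0025]
```

Emit:
jog_arm(
  targets=[
    {"fingers": 0.21, "linear": [-1, 0, 0.4], "dr": [0, 0, 0]},
    {"fingers": 0.21, "linear": [-2, 0, 0.7], "dr": [0, 0, 0]},
    {"fingers": 0.21, "linear": [-2.5, 0, 0.9], "dr": [0, 0, 0]},
    {"fingers": 0.21, "linear": [-2.5, 0, 0.9], "dr": [0, 0, 0]},
  ],
)

```text
clock: 22.3
tcp_pos: [0.5233, 0.1933, 0.065]
tool_rot: [-3.141, 0.346, 2.964]
wrist_force: [0.6, -0.1, -0.7]
finger_gap: 0.0196
gripper_force: 0.0
```

Emit:
jog_arm(
  targets=[
    {"fingers": 0.21, "linear": [15, 0, -10], "dr": [0, 0, 0]},
    {"fingers": 0.21, "linear": [35, 0, -30], "dr": [0, 0, 0]},
    {"fingers": 0.21, "linear": [60, 0, -60], "dr": [0, 0, 0]},
    {"fingers": 0.21, "linear": [80, 0, -90], "dr": [0, 0, 0]},
    {"fingers": 0.21, "linear": [90, 0, -110], "dr": [0, 0.12, 0]},
    {"fingers": 0.21, "linear": [90, 0, -110], "dr": [0, 0.2, 0]},
    {"fingers": 0.21, "linear": [90, 0, -110], "dr": [0, 0.2, 0]},
  ],
)

```text
clock: 23.0
tcp_pos: [0.4033, 0.2155, 0.139]
tool_rot: [3.141, 0.145, 2.965]
wrist_force: [0.8, 0.0, -0.5]
finger_gap: 0.0194
gripper_force: 0.0
```

```bash
python3 - <<'E'
from p2 import *
where()
s=manip.read_state();pose=(s['tcp_pos'],s['tool_rot']);i=manip.capture('wrist');sc=manip.capture('scene');cv2.imwrite('pics/f_w.png',i);cv2.imwrite('pics/f_s.png',sc)
sc0=cv2.imread('pics/scene0.png')
# ascii crops around the pocket: compare scene now/before
for n,X in(('pocket',ns(0,0,.055)),('back',ns(-.028,0,.055)),('L',ns(-.0,.028,.055)),('R',ns(0,-.028,.055)),('lip',ns(-.03,0,.053)),('lipL',ns(-.03,.03,.053)),('lipR',ns(-.03,-.03,.053))): print(n,proj('wrist',X,pose).round(1),proj('scene',X).round(1))
# same points sampled in the nest plane z=.055 along grid, scene camera
for nm,im in(('before',sc0),('now',sc)):
    print(nm)
    for x in np.arange(-.05,.034,.006):
        print(round(x*1e3),[int(im[tuple(proj('scene',ns(x,y,.055)).round().astype(int)[::-1])].mean()) for y in np.arange(-.036,.04,.006)])
g=cv2.cvtColor(i,cv2.COLOR_BGR2GRAY)
print('wrist')
for x in np.arange(-.05,.034,.006):
    r=[]
    for y in np.arange(-.036,.04,.006):
        u,v=proj('wrist',ns(x,y,.055),pose).round().astype(int); r.append(int(g[v,u]) if 0<=v<400 and 0<=u<640 else -1)
    print(round(x*1e3),r)
E
```

```text
tip in nest mm [-156.7    0.9  128.2] gap 0.019373012724393474 F [ 0.8  0.  -0.5]
pocket [313.4 343. ] [395.8 296.6]
back [313.2 322.1] [406.8 286.8]
L [341.3 342.9] [407.3 308.3]
R [285.4 343. ] [384.6 285.2]
lip [313.2 319. ] [407.4 286.5]
lipL [344.2 318.9] [419.6 298.7]
lipR [282.2 319.1] [395.4 274.6]
before
-50 [163, 149, 148, 148, 144, 174, 206, 206, 206, 207, 205, 207, 206]
-44 [163, 147, 149, 148, 140, 108, 201, 201, 204, 203, 204, 204, 201]
-38 [167, 147, 148, 148, 135, 94, 158, 162, 203, 201, 200, 203, 202]
-32 [167, 149, 146, 151, 141, 89, 117, 137, 188, 190, 193, 196, 204]
-26 [169, 146, 149, 149, 142, 87, 102, 99, 150, 133, 153, 158, 206]
-20 [171, 145, 148, 147, 140, 93, 87, 59, 97, 97, 99, 145, 204]
-14 [165, 150, 149, 149, 145, 88, 91, 59, 97, 99, 102, 146, 205]
-8 [167, 150, 151, 151, 147, 88, 70, 59, 98, 100, 97, 129, 206]
-2 [170, 148, 151, 151, 144, 94, 59, 61, 99, 101, 99, 138, 207]
4 [165, 150, 150, 152, 147, 79, 59, 59, 97, 100, 101, 172, 206]
10 [166, 147, 145, 150, 144, 93, 62, 63, 97, 100, 99, 141, 204]
16 [147, 148, 141, 143, 137, 143, 141, 94, 90, 95, 100
[... 1247 characters left out ...]
107, 68, 90, 136, 138, 136, 139, 207, 207, 176, 66, 108]
-32 [86, 106, 71, 78, 102, 103, 106, 105, 130, 120, 116, 58, 105]
-26 [85, 105, 73, 91, 109, 109, 109, 107, 172, 94, 82, 55, 105]
-20 [83, 105, 72, 171, 105, 106, 106, 107, 172, 171, 89, 54, 104]
-14 [61, 62, 62, 64, 63, 63, 62, 65, 64, 63, 61, 62, 62]
-8 [63, 66, 65, 63, 66, 66, 67, 68, 67, 67, 65, 66, 66]
-2 [66, 67, 66, 69, 69, 68, 68, 69, 69, 68, 69, 67, 67]
4 [67, 65, 69, 69, 69, 69, 70, 69, 70, 69, 68, 67, 68]
10 [67, 69, 68, 70, 70, 70, 70, 69, 71, 70, 70, 69, 69]
16 [68, 70, 69, 70, 73, 71, 71, 70, 70, 71, 70, 70, 70]
22 [67, 66, 69, 68, 69, 69, 69, 70, 70, 71, 70, 69, 70]
28 [64, 67, 67, 66, 68, 69, 68, 69, 70, 69, 69, 68, 68]
```

The ring's outline is now centred in the pocket at the seated height. Its chords match a flat 56 mm ring about (0,0), and the last nudge met no resistance. Handing in.

```bash
python3 -c "
from rig import manip;print(manip.job_done())"
```

```text
the job is handed in; nothing more can be done
None
```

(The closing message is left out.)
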